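Set the swivel turner rack and stow the turners

ROBOT

A 6-joint arm with a two-finger parallel gripper is mounted at the origin on the work surface. World frame = base frame: x ahead of the robot, y to its left, z up, the work surface at z = 0. Lengths are in mm, angles in degrees, forces in N, time in s.
With the tool pointing down it reaches from about 275 to 875 mm from the base axis. Payload 12.5 kg.
Tool frame: the origin (TCP) lies where the fingers leave the gripper's body, on its centre line; the fingertips stand 73 mm ahead of it and the grasp point (between the pads) lies 54 mm ahead of it; z points along the fingers, y is the line along which they close (so a half turn about z gives the same grasp; the last joint's range is limited). The gripper opens to 85 mm and grips with 20 to 120 N. Pads are 22 mm wide; open, the fingers measure 114 mm over their backs; the gripper's body (76 mm by 85 mm) begins 54 mm behind the grasp point. The pads swing forward as they close: fully open they stand 13 mm farther back than shut.
Start: joints at [59.725, 20.094, 94.641, -0, 65.266, -4.847], TCP at [236.124, 496.72, 303.89] pointing down, gripper open.
Joint ranges: [-157.81, 157.81], [-45, 120.19], [0.68, 151.7], [-89.99, 269.99], [4.06, 180], [-164.3, 164.3]. Speed limits (degrees/s): [127.2, 127.2, 159.86, 180, 180, 180].

INTERFACE

Orientations are given as a 3x3 rotation matrix whose columns are the frame's x, y, z axes.
In Python, from cell import env gives the robot as it stands.
- The arm moves only by the tool drive_tool, never from a script. Its argument "motion" is a list of rows, each a list of 7 numbers: the shift along the tool's x, y, z in mm, then the turn, a rotation vector about the tool's x, y, z in rad, then the finger opening in mm, from 0 to 85.4. A call has exactly 10 rows; each row is the pose to reach, as a shift and turn from the pose commanded when the call began, along the tool's axes at that moment; what a row does not reach only later rows make up. A row lasts 1/12 s, in which the tool goes at most 41.7 mm and 7.16 degrees, less where a joint would pass 70% of its speed; a pose out of reach is approached as far as the arm can. A call with a gripper value outside its range is refused whole. The fingers move at their own pace and stop on an object; "newtons" is the grip in N (left out, the last holds). Time passes only in rows, so rows that repeat a pose let the fingers close, or fill a call up. It gives the time, the measured TCP pose, the force, the opening and the grip force at its end, in the units of the state.
- env.state(): the state, without advancing time (a new reading comes with each control period).
- env.read_camera(name): name is "scene" or "top" or "wrist"; returns a dict with "frame" (400x640x3 uint8, blue, green, red), "fov_y" (degrees; the focal length in pixels is half the picture's height over the tangent of half this angle, whatever the lens; pixels are square), "cx", "cy" (the principal point, pixels), "world_from_camera" (4x4, takes a point from camera to world coordinates). Camera axes: x right, y up, looking along -z (the intrinsics and any distortion apply to the point x, -y, -z); pixel columns grow to the right and rows downward; lengths in mm; the calibration is good to about 2 mm. A picture is of the moment at which its call begins. There is no depth.
- env.job_done(): hands the job in; it is judged then, once.
The state is a dict: "time_s": time; "joint_pos": joint angles; "dq": joint speeds; "tau": joint torques, N m; "tool_pos": TCP position; "tool_rot": TCP orientation; "ft_force": force on the tool from outside, world axes, zero at the start; "torque": the same for the moment, N m; "grip_width": finger opening in mm; "gripper_force": force on a finger pad.
Only numpy, scipy, OpenCV 4.12 (cv2) and the standard library are available. Lean on these libraries where they do the work, as an engineer would, in place of code of your own. Each camera call takes 0.05 s, during which the arm holds its last target. There are 200 camera calls.

TASK

Set up the swivelling turner rack for service: loosen the clamp knob on top, swing the rack until its pointer lines up with the upright brass tab on the base, and tighten the knob again fully. Then slide every turner lying on the worktop, blade first, into a slot of its own in the rack until its handle stops against the front, and let go. Leave the onigiri press and the soy dish alone.

Things in the scene. Friction and masses are not known exactly. Their poses are not given: they have to be found in the camera images.
- knob (a joint): Clamp knob on top of the rack, on its upright pivot: 0 rad = fully tight (end stop), 1.4 = fully loose (end stop), growing counter-clockwise seen from above. Above 1.0 it counts as loose, below 0.15 as tight; it begins to grip below about 0.5. Stays where left; 0.1 to 0.2 N m turns it.
- knob_grip (a point): On the knob's axis, 98 mm above the worktop, where to grip. The knob is a black upright bar 56 mm long (point x), 14 mm thick (y), its top 8 mm above this point, on a round flange 56 mm across whose top is 23 mm below this point. Turns with the knob only, not with the rack.
- rack (a joint): Swing of the rack about its upright pivot, -0.8 to 0.8 rad, growing counter-clockwise from above. Held by friction while the knob is tight (slips above about 1.5 N m); when loose it needs about 0.2 N m and stays where it is left.
- rack_pivot (a point): Rack frame: on the pivot axis, 20 mm above the worktop (top of the round grey fixed base, 250 mm across). x points to the rear along the dark pointer arm (tip 102 mm out), y along the slot row; turns with the rack. The rack is a metal block, x -55 to 38, y -109 to 109, z 2 to 42 mm, four level slots in its front face (x = -55). Black lines on the roof lie over the slot walls.
- fin_grip (a point): Grip point of the swing fin, an upright dark steel plate on the rack's roof at rack-frame x -10, y -84 mm: 14 mm thick (rack x), 44 mm long (rack y), 30 mm tall. The roof is 62 mm, this point 83 mm, the fin's top 92 mm above the worktop. Axes as the rack frame.
- mark: The angle mark: an upright brass tab 16 x 6 x 30 mm at the rim of the round base. This origin is on the pivot axis at worktop height, its x axis points out to the tab (106 to 122 mm out). The rack is on the mark when its pointer points at the tab (rack x along mark x). Fixed.
- slot1 (a point): Slot 1 of the rack: centre of its floor at the mouth, at rack-frame x -55, y -78, z 22 mm (42 mm above the worktop). Slot 42 mm wide, 12 mm high, 85 mm deep; the blade goes in along this point's +x (rack x). The roof above is 8 mm thick.
- slot2 (a point): Slot 2 of the rack: centre of its floor at the mouth, at rack-frame x -55, y -26, z 22 mm (42 mm above the worktop). Slot 42 mm wide, 12 mm high, 85 mm deep; the blade goes in along this point's +x (rack x). The roof above is 8 mm thick.
- slot3 (a point): Slot 3 of the rack: centre of its floor at the mouth, at rack-frame x -55, y 26, z 22 mm (42 mm above the worktop). Slot 42 mm wide, 12 mm high, 85 mm deep; the blade goes in along this point's +x (rack x). The roof above is 8 mm thick.
- slot4 (a point): Slot 4 of the rack: centre of its floor at the mouth, at rack-frame x -55, y 78, z 22 mm (42 mm above the worktop). Slot 42 mm wide, 12 mm high, 85 mm deep; the blade goes in along this point's +x (rack x). The roof above is 8 mm thick.
- turner1: Turner (griddle spatula), 166 mm long, up to four alike, may be absent. Origin: underside of the wooden handle at the grip point; x to the blade tip. Handle 18 wide, 24 tall, x -60 to 28 mm; steel blade 36 wide (last 12 mm: 26), 4 thick, undersides level, x 28 to 106; balance at x 42. Fully in, the handle's end (x 28) meets the rack's front: origin at rack-frame x -83 mm.
- turner2: Turner (griddle spatula), 166 mm long, up to four alike, may be absent. Origin: underside of the wooden handle at the grip point; x to the blade tip. Handle 18 wide, 24 tall, x -60 to 28 mm; steel blade 36 wide (last 12 mm: 26), 4 thick, undersides level, x 28 to 106; balance at x 42. Fully in, the handle's end (x 28) meets the rack's front: origin at rack-frame x -83 mm.
- turner3: Turner (griddle spatula), 166 mm long, up to four alike, may be absent. Origin: underside of the wooden handle at the grip point; x to the blade tip. Handle 18 wide, 24 tall, x -60 to 28 mm; steel blade 36 wide (last 12 mm: 26), 4 thick, undersides level, x 28 to 106; balance at x 42. Fully in, the handle's end (x 28) meets the rack's front: origin at rack-frame x -83 mm.
- turner4: Turner (griddle spatula), 166 mm long, up to four alike, may be absent. Origin: underside of the wooden handle at the grip point; x to the blade tip. Handle 18 wide, 24 tall, x -60 to 28 mm; steel blade 36 wide (last 12 mm: 26), 4 thick, undersides level, x 28 to 106; balance at x 42. Fully in, the handle's end (x 28) meets the rack's front: origin at rack-frame x -83 mm.
- press: Pink triangular onigiri press, about 95 mm across, 58 mm tall; leave alone. Origin under its centre.
- fish_dish: Blue fish-shaped ceramic soy dish, about 70 x 110 mm, 14 mm tall; leave alone. Origin under its round part.
There are look-alikes about, which are no part of the job. Leave any orange or purple look-alike of the turner1 alone.

How it is judged:
By the outcome, as a careful person would: the job done as asked, in the order asked, and still so for the second after the job is handed in, with the robot touching nothing.
Of turner1, turner2, turner3, turner4 only 3 to 4 are there at a start; the rules pass over those that are not, and their reading is None.
At some moment in a run one of turner1, turner2, turner3, turner4 may be knocked a few centimetres aside while the robot is not near it.
Once in a run the grip may slacken for a moment while it holds something.
It also fails if it takes over 208 s, if anything falls off the work surface, if the arm or the gripper's body presses on something with over 40 N, if the wrist force passes 120 N, or if a joint passes its speed limit or range.

## Working session

There is one attempt and no reset: what is moved stays moved. The work goes in short steps, Python scripts to look and compute and a tool call to move; the robot and the scene stay as the last step left them, time stands still between calls to the robot, and variables do not carry over. Pictures are saved under pics/ and viewed, at most 14 in all, crops included, and the job is handed in when it is done.

Besides the shell and the picture viewer there is one more tool, called after "Emit:" as name(argument=value, ...), one argument or row to a line, values as JSON. drive_tool: Moves the arm, as the interface text tells. Its arguments: {"type":"object","properties":{"motion":{"type":"array"},"newtons":{"type":"number"}},"required":["motion"]}

```bash
ls; mkdir -p pics
python3 - <<'E'
from cell import env
import cv2,numpy as np,pickle
for n in("scene","top","wrist"):
    c=env.read_camera(n);cv2.imwrite(f"pics/{n}0.png",c["frame"]);pickle.dump(c,open(f"pics/{n}0.pkl","wb"))
    print(n,c["fov_y"],c["cx"],c["cy"],np.round(c["world_from_camera"],3).tolist(),[k for k in c])
s=env.state();print({k:np.round(v,3).tolist() for k,v in s.items()})
E
```

```text
pics
scene 48.95620122042523 318.26425699505086 198.7316897288186 [[0.298, -0.597, 0.745, 1258.116], [0.954, 0.177, -0.241, -263.432], [0.012, 0.783, 0.622, 729.196], [0.0, 0.0, 0.0, 1.0]] ['frame', 'fov_y', 'cx', 'cy', 'world_from_camera']
top 42.79372085726257 322.30462740511797 197.56598431371876 [[-0.003, 0.996, -0.089, 341.722], [-1.0, -0.002, 0.009, 24.918], [0.009, 0.089, 0.996, 1500.906], [0.0, 0.0, 0.0, 1.0]] ['frame', 'fov_y', 'cx', 'cy', 'world_from_camera']
wrist 59.68963494769304 315.5289712665821 197.7705435202012 [[0.43, -0.866, -0.257, 170.14], [0.903, 0.412, 0.122, 528.444], [-0.0, -0.284, 0.959, 373.118], [0.0, 0.0, 0.0, 1.0]] ['frame', 'fov_y', 'cx', 'cy', 'world_from_camera']
{'time_s': 0.15, 'joint_pos': [59.727, 20.118, 94.667, -0.001, 65.265, -4.848], 'dq': [-0.049, -0.118, -0.072, -0.053, 0.032, -0.01], 'tau': [0.0, -50.626, -29.151, -0.0, 0.003, 0.0], 'tool_pos': [236.031, 496.585, 303.486], 'tool_rot': [[-0.903, 0.429, -0.0], [0.429, 0.903, -0.001], [0.0, -0.001, -1.0]], 'ft_force': [-0.722, 0.169, -0.674], 'torque': [-0.01, -0.007, 0.003], 'gripper_force': 0.0, 'grip_width': 85.345}
```

View pics/top0.png

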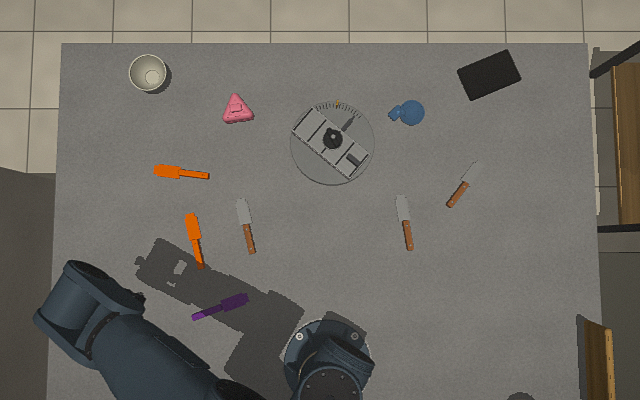

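View pics/scene0.png

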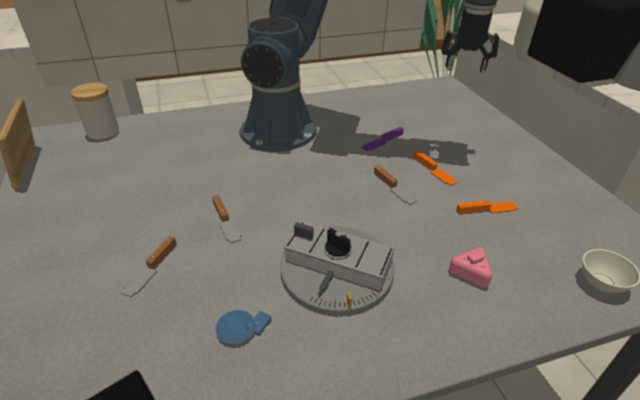

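```bash
cat > h.py <<'E'
import numpy as np,cv2,pickle
from cell import env
def snap(n,tag):
    c=env.read_camera(n);cv2.imwrite(f"pics/{tag}.png",c["frame"]);pickle.dump(c,open(f"pics/{tag}.pkl","wb"));return c
def load(tag): return pickle.load(open(f"pics/{tag}.pkl","rb"))
def ray(c,u,v,z):
    f=200/np.tan(np.radians(c["fov_y"]/2));T=np.array(c["world_from_camera"])
    d=T[:3,:3]@np.array([(u-c["cx"])/f,-(v-c["cy"])/f,-1]);o=T[:3,3]
    return (o+d*(z-o[2])/d[2])[:2]
def proj(c,p):
    f=200/np.tan(np.radians(c["fov_y"]/2));T=np.linalg.inv(np.array(c["world_from_camera"]))
    q=T[:3,:3]@np.array(p,float)+T[:3,3]
    return np.array([c["cx"]+f*q[0]/-q[2],c["cy"]-f*q[1]/-q[2]])
def crop(c,x,y,w,h,k,tag): cv2.imwrite(f"pics/{tag}.png",cv2.resize(c["frame"][y:y+h,x:x+w],None,fx=k,fy=k,interpolation=cv2.INTER_CUBIC))
E
python3 - <<'E'
from h import *
c=load("top0");F=c["frame"]
R=lambda x,y,w,h,k:cv2.resize(F[y:y+h,x:x+w],None,fx=k,fy=k,interpolation=cv2.INTER_CUBIC)
a=R(285,95,95,95,6)
b=np.vstack([R(225,190,56,70,4)[:190*2],R(385,190,56,70,4)])[:570]
d=R(440,155,1,1,4)
cv2.imwrite("pics/m1.png",np.hstack([a,b[:570]]))
E
```

```text
Traceback (most recent call last):
ValueError: all the input array dimensions except for the concatenation axis must match exactly, but along dimension 0, the array at index 0 has size 570 and the array at index 1 has size 560
```

Run:
```python
from h import *
c=load("top0");crop(c,285,95,95,95,6,"m1")
```

```text
(no output)
```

View pics/m1.png

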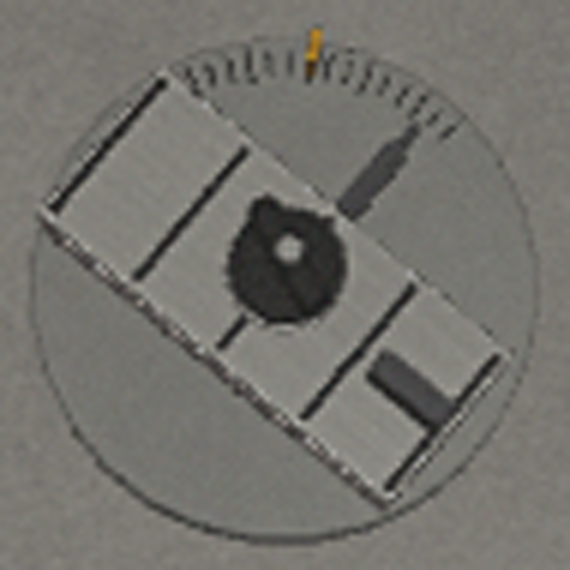

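Run:
```python
from h import *
c=load("top0")
g=lambda x,y:(285+x/6-.4,95+y/6-.4)
C={k:ray(c,*g(*p),62) for k,p in dict(fl=(43,213),rl=(165,70),rr=(510,355),fr=(388,505)).items()}
for k,v in C.items(): print(k,np.round(v,1))
yv=(C['fl']-C['fr']+C['rl']-C['rr']);a=np.degrees(np.arctan2(yv[1],yv[0]))-90;print("rack ang",a)
m=sum(C.values())/4;x=np.array([np.cos(np.radians(a)),np.sin(np.radians(a))]);print("pivot",m+8.5*x)
# circle
print("circle", ray(c,*g(285,292),20), ray(c,*g(30,292),20),ray(c,*g(540,292),20))
t=ray(c,*g(312,75),20);print("tab base",t,"tabtop",ray(c,*g(315,32),50))
print("pointer tip",ray(c,*g(418,128),22))
for u,v in[(245,225),(250,240),(404,222),(407,237),(462,185),(455,197)]:print(u,v,ray(c,u,v,24))
```

```text
fl [664.3  98.5]
rl [733.9  40.2]
rr [ 595.4 -123.7]
fr [523.6 -65.1]
rack ang -40.43641668674662
pivot [635.77064174 -18.05083799]
circle [634.22993597 -18.02936394] [634.39669706 106.91490893] [ 634.06292324 -143.16217572]
tab base [742.74392101 -31.87661922] tabtop [755.85244048 -32.29741913]
pointer tip [715.55804587 -83.83457894]
245 225 [394.57263996 234.77850049]
250 240 [351.36513004 219.94996873]
404 222 [ 401.97631191 -225.13415268]
407 237 [ 358.62483686 -233.06325442]
462 185 [ 509.46922808 -396.54174943]
455 197 [ 474.35077811 -375.13806842]
```

```bash
cat >> h.py <<'E'
from scipy.spatial.transform import Rotation as Rn
def goal(p,th):
    "print tool-frame shift (mm) and rotvec (rad) from now to TCP p, tool x at world yaw th deg, pointing down"
    s=env.state();R=np.array(s["tool_rot"]);t=np.radians(th)
    G=np.array([[np.cos(t),np.sin(t),0],[np.sin(t),-np.cos(t),0],[0,0,-1]])
    d=R.T@(np.array(p,float)-s["tool_pos"]);r=Rn.from_matrix(R.T@G).as_rotvec()
    print("shift",np.round(d,1),"rot",np.round(r,3),"t",round(s["time_s"],1),"tcp",np.round(s["tool_pos"],1),"yaw",round(np.degrees(np.arctan2(R[1,0],R[0,0])),1),"j6",np.round(s["joint_pos"][5]),"w",round(s["grip_width"],1))
E
python3 -c "
from h import *
goal((640,-18,330),180)"
```

```text
shift [-585.8 -291.3  -26.3] rot [-0.001 -0.    -0.444] t 0.1 tcp [236.  496.6 303.5] yaw 154.6 j6 -5.0 w 85.3
```

Emit:
drive_tool(
  motion=[
    [-293, -146, -13, 0, 0, 0, 85],
    [-293, -146, -13, 0, 0, 0, 85],
    [-293, -146, -13, 0, 0, 0, 85],
    [-293, -146, -13, 0, 0, 0, 85],
    [-293, -146, -13, 0, 0, 0, 85],
    [-293, -146, -13, 0, 0, 0, 85],
    [-293, -146, -13, 0, 0, 0, 85],
    [-293, -146, -13, 0, 0, 0, 85],
    [-293, -146, -13, 0, 0, 0, 85],
    [-293, -146, -13, 0, 0, 0, 85],
  ],
)

```text
time_s: 0.98
tool_pos: [438.8, 237.8, 316.7]
tool_rot: [[-0.902, 0.432, -0.0], [0.432, 0.902, -0.0], [0.0, -0.0, -1.0]]
ft_force: [-1.2, -0.3, 0.4]
grip_width: 84.7
gripper_force: 0.0
```

Emit:
drive_tool(
  motion=[
    [-293, -146, -13, 0, 0, -0.444, 85],
    [-293, -146, -13, 0, 0, -0.444, 85],
    [-293, -146, -13, 0, 0, -0.444, 85],
    [-293, -146, -13, 0, 0, -0.444, 85],
    [-293, -146, -13, 0, 0, -0.444, 85],
    [-293, -146, -13, 0, 0, -0.444, 85],
    [-293, -146, -13, 0, 0, -0.444, 85],
    [-293, -146, -13, 0, 0, -0.444, 85],
    [-293, -146, -13, 0, 0, -0.444, 85],
    [-293, -146, -13, 0, 0, -0.444, 85],
  ],
)

```text
time_s: 1.82
tool_pos: [640.6, -19.2, 329.0]
tool_rot: [[-1.0, 0.001, -0.001], [0.001, 1.0, 0.0], [0.001, 0.0, -1.0]]
ft_force: [0.3, 0.7, -0.0]
grip_width: 84.8
gripper_force: 0.0
```

```bash
python3 -c "
from h import *
goal((640,-18,330),180)
c=snap('wrist','w1');cv2.imwrite('pics/w1b.png',cv2.resize(c['frame'],(800,500)))"
```

```text
shift [ 0.6  1.2 -1. ] rot [ 0.    -0.001 -0.001] t 1.8 tcp [640.6 -19.2 329. ] yaw 179.9 j6 -96.0 w 84.8
```

View pics/w1b.png

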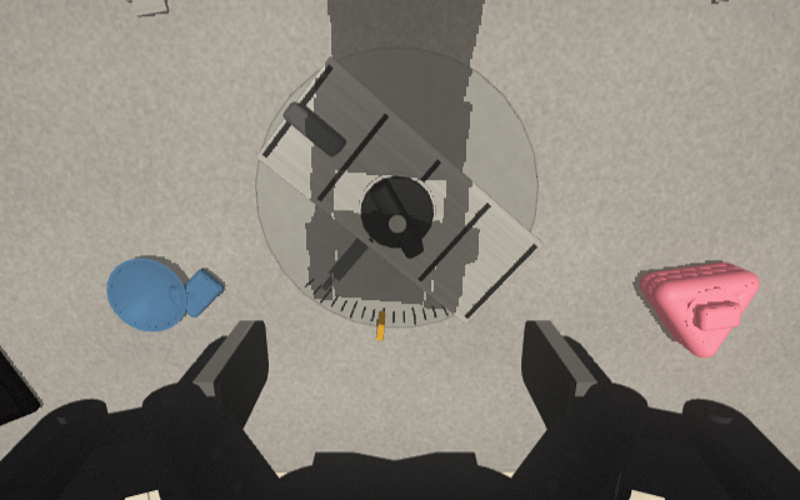

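Run:
```python
from h import *
c=load("w1");f=c["frame"][135:215,280:360]
f=cv2.resize(f,None,fx=7,fy=7,interpolation=cv2.INTER_CUBIC)
f=(255*(f/255.)**.5).astype(np.uint8)
cv2.imwrite("pics/w1k.png",f)
```

```text
(no output)
```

View pics/w1k.png

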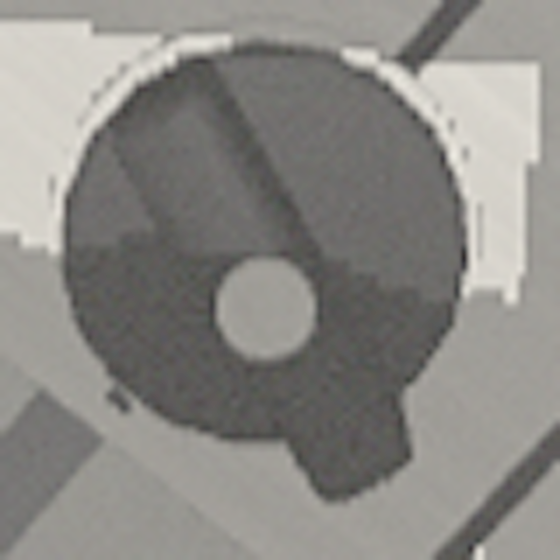

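Run:
```python
from h import *
c=load("w1");print(np.array(c["world_from_camera"])[:3,3])
g=lambda x,y:(280+x/7-.43,135+y/7-.43)
for n,p,z in[("dot",(266,308),106),("dot@98",(266,308),107),("e1",(330,500),106),("e2",(410,455),106),("L1",(120,160),106),("L2",(170,235),106),("R1",(215,100),106),("R2",(320,250),106),("e3",(115,125),106),("e4",(205,65),106),("fl",(65,240),75),("fr",(465,240),75)]:
    print(n,np.round(ray(c,*g(*p),z),1))
# rack corners in 800x500 view
k=.8
C={n:ray(c,p[0]*k-.1,p[1]*k-.1,62) for n,p in dict(fr=(331,60),rr=(260,157),fl=(540,243),rl=(464,320)).items()}
for n,v in C.items(): print(n,np.round(v,1))
yv=(C['fl']-C['fr']+C['rl']-C['rr']);a=np.degrees(np.arctan2(yv[1],yv[0]))-90
x=np.array([np.cos(np.radians(a)),np.sin(np.radians(a))]);print("ang",a,"pivot",sum(C.values())/4+8.5*x)
b=ray(c,380*k,321*k,25);t=ray(c,380*k,337*k,48);print("tab",b,t, "circle",ray(c,257*k,190*k,20),ray(c,538*k,190*k,20),ray(c,398*k,47*k,20))
```

```text
[567.80161629 -18.27595192 398.74982487]
dot [637.2 -16.3]
dot@98 [637.  -16.4]
e1 [662.   -8.3]
e2 [656.1   1.7]
L1 [618.8 -34. ]
L2 [628.  -28.1]
R1 [611.5 -22.5]
R2 [629.9  -9.7]
e3 [614.5 -34.5]
e4 [607.3 -23.6]
fl [635.1 -43.3]
fr [635.2  10.7]
fr [527.7 -63.3]
rr [ 595.7 -120.1]
fl [664.   98.8]
rl [731.8  40.7]
ang -40.147407012903535 pivot [636.32900781 -16.46366728]
tab [750.84904713 -31.78073282] [755.287853   -31.12198545] circle [ 627.61948727 -137.87598831] [628.04591498 107.32262892] [513.28043598 -14.9641055 ]
```

```bash
python3 -c "
from h import *
goal((635.7,-16.4,220),105);goal((635.7,-16.4,220),110)"
```

```text
shift [  4.    1.4 109.2] rot [-0.000e+00 -1.000e-03  1.309e+00] t 1.9 tcp [639.8 -17.8 329.2] yaw -180.0 j6 -96.0 w 84.9
shift [  4.    1.4 109.2] rot [-0.000e+00 -1.000e-03  1.222e+00] t 1.9 tcp [639.8 -17.8 329.2] yaw -180.0 j6 -96.0 w 84.9
```

Emit:
drive_tool(
  motion=[
    [4, 1.4, 109, 0, 0, 1.222, 60],
    [4, 1.4, 109, 0, 0, 1.222, 60],
    [4, 1.4, 109, 0, 0, 1.222, 60],
    [4, 1.4, 109, 0, 0, 1.222, 60],
    [4, 1.4, 109, 0, 0, 1.222, 60],
    [4, 1.4, 109, 0, 0, 1.222, 60],
    [4, 1.4, 109, 0, 0, 1.222, 60],
    [4, 1.4, 109, 0, 0, 1.222, 60],
    [4, 1.4, 109, 0, 0, 1.222, 60],
    [4, 1.4, 109, 0, 0, 1.222, 60],
  ],
)

```text
time_s: 2.7
tool_pos: [635.1, -14.7, 221.1]
tool_rot: [[-0.338, 0.941, -0.0], [0.941, 0.338, 0.0], [0.0, -0.0, -1.0]]
ft_force: [1.3, -0.0, -0.4]
grip_width: 60.2
gripper_force: 0.0
```

Emit:
drive_tool(
  motion=[
    [0, 0, 0, 0, 0, 1.22, 60],
    [0, 0, 0, 0, 0, 1.22, 60],
    [0, 0, 0, 0, 0, 1.22, 60],
    [0, 0, 0, 0, 0, 1.22, 60],
    [0, 0, 0, 0, 0, 1.22, 60],
    [0, 0, 0, 0, 0, 1.22, 60],
    [0, 0, 0, 0, 0, 1.22, 60],
    [0, 0, 0, 0, 0, 1.22, 60],
    [0, 0, 0, 0, 0, 1.22, 60],
    [0, 0, 0, 0, 0, 1.22, 60],
  ],
)

```text
time_s: 3.53
tool_pos: [635.1, -14.7, 221.1]
tool_rot: [[0.768, 0.641, -0.0], [0.641, -0.768, 0.0], [-0.0, -0.001, -1.0]]
ft_force: [0.3, 0.6, 0.0]
grip_width: 60.0
gripper_force: 0.0
```

```bash
python3 -c "
from h import *
goal((635.7,-16.4,155),30)"
```

```text
shift [-0.6  1.8 66.1] rot [-0.001  0.     0.172] t 3.5 tcp [635.1 -14.7 221.1] yaw 39.9 j6 45.0 w 60.0
```

Emit:
drive_tool(
  motion=[
    [-0.6, 1.8, 10, 0, 0, 0.172, 60],
    [-0.6, 1.8, 20, 0, 0, 0.172, 60],
    [-0.6, 1.8, 30, 0, 0, 0.172, 60],
    [-0.6, 1.8, 40, 0, 0, 0.172, 60],
    [-0.6, 1.8, 50, 0, 0, 0.172, 60],
    [-0.6, 1.8, 58, 0, 0, 0.172, 60],
    [-0.6, 1.8, 63, 0, 0, 0.172, 60],
    [-0.6, 1.8, 66, 0, 0, 0.172, 60],
    [-0.6, 1.8, 66, 0, 0, 0.172, 60],
    [-0.6, 1.8, 66, 0, 0, 0.172, 60],
  ],
)

```text
time_s: 4.37
tool_pos: [636.8, -19.0, 155.0]
tool_rot: [[0.864, 0.504, 0.0], [0.504, -0.864, -0.0], [0.0, 0.0, -1.0]]
ft_force: [0.3, 0.3, -0.8]
grip_width: 60.3
gripper_force: 0.0
```

Emit:
drive_tool(
  motion=[
    [0, 0, 0, 0, 0, 0, 30],
    [0, 0, 0, 0, 0, 0, 25],
    [0, 0, 0, 0, 0, 0, 20],
    [0, 0, 0, 0, 0, 0, 15],
    [0, 0, 0, 0, 0, 0, 10],
    [0, 0, 0, 0, 0, 0, 5],
    [0, 0, 0, 0, 0, 0, 5],
    [0, 0, 0, 0, 0, 0, 5],
    [0, 0, 0, 0, 0, 0, 5],
    [0, 0, 0, 0, 0, 0, 5],
  ],
  newtons=40,
)

```text
time_s: 5.2
tool_pos: [636.3, -18.3, 155.3]
tool_rot: [[0.864, 0.504, -0.001], [0.504, -0.864, 0.001], [-0.0, -0.001, -1.0]]
ft_force: [-4.5, 4.5, 5.3]
grip_width: 13.2
gripper_force: 40.0
```

```bash
python3 -c "
from h import *
goal((635.7,-16.4,155),30);s=env.state();print(s['ft_force'],s['torque'])"
```

```text
shift [ 0.4 -1.9  0.3] rot [-0.001  0.     0.004] t 5.2 tcp [636.3 -18.3 155.3] yaw 30.2 j6 54.0 w 13.2
[-4.52003388  4.51629905  5.27891005] [ 0.77703065  0.67615181 -0.06282002]
```

Emit:
drive_tool(
  motion=[
    [0.2, -1.6, 0, 0, 0, -0.05, 5],
    [0.2, -1.6, 0, 0, 0, -0.12, 5],
    [0.2, -1.6, 0, 0, 0, -0.2, 5],
    [0.2, -1.6, 0, 0, 0, -0.28, 5],
    [0.2, -1.6, 0, 0, 0, -0.36, 5],
    [0.2, -1.6, 0, 0, 0, -0.44, 5],
    [0.2, -1.6, 0, 0, 0, -0.52, 5],
    [0.2, -1.6, 0, 0, 0, -0.6, 5],
    [0.2, -1.6, 0, 0, 0, -0.65, 5],
    [0.2, -1.6, 0, 0, 0, -0.65, 5],
  ],
)

```text
time_s: 6.03
tool_pos: [636.6, -18.4, 155.4]
tool_rot: [[0.38, 0.925, 0.002], [0.925, -0.38, -0.001], [-0.001, 0.002, -1.0]]
ft_force: [2.9, -6.3, 0.4]
grip_width: 13.3
gripper_force: 39.5
```

Emit:
drive_tool(
  motion=[
    [0, 0, 0, 0, 0, -0.07, 5],
    [0, 0, 0, 0, 0, -0.14, 5],
    [0, 0, 0, 0, 0, -0.21, 5],
    [0, 0, 0, 0, 0, -0.28, 5],
    [0, 0, 0, 0, 0, -0.35, 5],
    [0, 0, 0, 0, 0, -0.42, 5],
    [0, 0, 0, 0, 0, -0.49, 5],
    [0, 0, 0, 0, 0, -0.56, 5],
    [0, 0, 0, 0, 0, -0.6, 5],
    [0, 0, 0, 0, 0, -0.6, 5],
  ],
)

```text
time_s: 6.87
tool_pos: [637.2, -18.4, 155.4]
tool_rot: [[-0.208, 0.978, 0.004], [0.978, 0.208, -0.001], [-0.002, 0.003, -1.0]]
ft_force: [5.7, -5.5, -2.1]
grip_width: 13.1
gripper_force: 39.1
```

```bash
python3 -c "
from h import *
goal((635.7,-16.4,220),102);s=env.state();print(s['ft_force'],s['torque'])"
```

```text
shift [  2.1  -0.8 -64.6] rot [0.003 0.002 0.   ] t 6.9 tcp [637.2 -18.4 155.4] yaw 102.0 j6 -18.0 w 13.1
[ 5.7065283  -5.50577713 -2.1309491 ] [-0.95498469 -1.12397239  0.13316776]
```

Emit:
drive_tool(
  motion=[
    [0, 0, 0, 0, 0, 0, 45],
    [0, 0, 0, 0, 0, 0, 45],
    [0, 0, 0, 0, 0, 0, 45],
    [0, 0, 0, 0, 0, 0, 45],
    [0, 0, -10, 0, 0, 0, 45],
    [0, 0, -20, 0, 0, 0, 45],
    [0, 0, -30, 0, 0, 0, 45],
    [0, 0, -40, 0, 0, 0, 45],
    [0, 0, -40, 0, 0, 0, 45],
    [0, 0, -40, 0, 0, 0, 45],
  ],
)

```text
time_s: 7.7
tool_pos: [636.3, -17.5, 195.9]
tool_rot: [[-0.206, 0.979, 0.002], [0.979, 0.206, -0.0], [-0.001, 0.002, -1.0]]
ft_force: [0.6, -0.4, -0.9]
grip_width: 45.2
gripper_force: 0.0
```

```bash
python3 -c "
from h import *
goal((575.5,-76.4,195),49.8)"
```

```text
shift [-45.1 -71.6   0.8] rot [ 0.002 -0.     0.909] t 7.7 tcp [636.3 -17.5 195.9] yaw 101.9 j6 -18.0 w 45.2
```

Emit:
drive_tool(
  motion=[
    [-45, -71.6, 0, 0, 0, 0.909, 45],
    [-45, -71.6, 0, 0, 0, 0.909, 45],
    [-45, -71.6, 0, 0, 0, 0.909, 45],
    [-45, -71.6, 0, 0, 0, 0.909, 45],
    [-45, -71.6, 0, 0, 0, 0.909, 45],
    [-45, -71.6, 0, 0, 0, 0.909, 45],
    [-45, -71.6, 0, 0, 0, 0.909, 45],
    [-45, -71.6, 0, 0, 0, 0.909, 45],
    [-45, -71.6, 0, 0, 0, 0.909, 45],
    [-45, -71.6, 0, 0, 0, 0.909, 45],
  ],
)

```text
time_s: 8.53
tool_pos: [575.0, -76.2, 194.5]
tool_rot: [[0.644, 0.765, -0.001], [0.765, -0.644, 0.0], [-0.0, -0.001, -1.0]]
ft_force: [-0.1, 0.3, -0.2]
grip_width: 45.1
gripper_force: 0.0
```

```bash
python3 -c "
from h import *
c=snap('wrist','w2');goal((575.5,-76.4,140),49.8)
# corners of roof and fin in picture: fit predicted pose
P=(637.3,-18.7);a=np.radians(-40.2);R=np.array([[np.cos(a),-np.sin(a)],[np.sin(a),np.cos(a)]])
f=c['frame'].copy()
for x,y,z in [(-17,-106,92),(-17,-62,92),(-3,-62,92),(-3,-106,92),(-55,-109,62),(38,-109,62),(-55,109,62),(38,109,62)]:
    q=R@(x,y)+P;u=proj(c,(*q,z));print(x,y,np.round(u));cv2.drawMarker(f,tuple(int(v) for v in np.round(u)),(0,0,255),0,7,1)
cv2.imwrite('pics/w2b.png',cv2.resize(f,(800,500)))"
```

```text
shift [ 0.1  0.5 54.6] rot [-0.     0.     0.001] t 8.6 tcp [575.1 -76.2 194.6] yaw 49.9 j6 28.0 w 44.9
-17 -106 [306. 274.]
-17 -62 [305. 197.]
-3 -62 [332. 197.]
-3 -106 [331. 274.]
-55 -109 [247. 254.]
38 -109 [394. 255.]
-55 109 [ 221. -180.]
38 109 [ 424. -180.]
```

View pics/w2b.png

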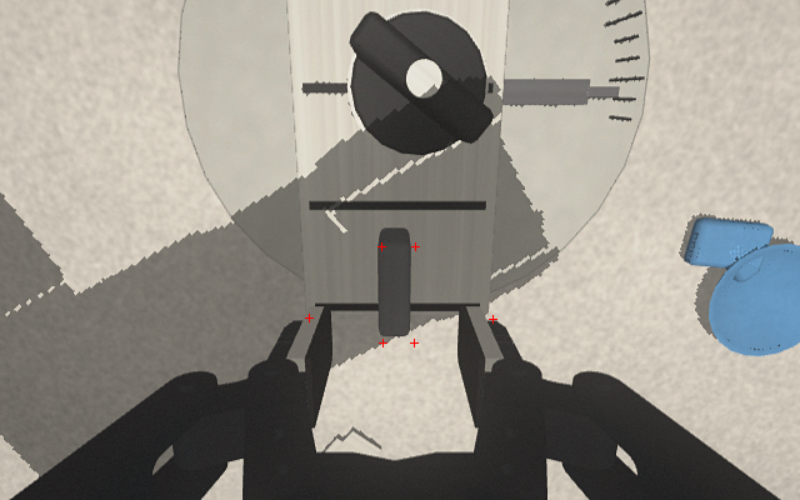

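Emit:
drive_tool(
  motion=[
    [0, 0, 10, 0, 0, 0, 45],
    [0, 0, 20, 0, 0, 0, 45],
    [0, 0, 30, 0, 0, 0, 45],
    [0, 0, 40, 0, 0, 0, 45],
    [0, 0, 48, 0, 0, 0, 45],
    [0, 0, 52, 0, 0, 0, 45],
    [0, 0, 54, 0, 0, 0, 45],
    [0, 0, 54, 0, 0, 0, 45],
    [0, 0, 54, 0, 0, 0, 45],
    [0, 0, 54, 0, 0, 0, 45],
  ],
)

```text
time_s: 9.42
tool_pos: [575.5, -76.3, 141.4]
tool_rot: [[0.646, 0.764, 0.001], [0.764, -0.646, -0.0], [0.0, 0.001, -1.0]]
ft_force: [-0.4, -0.7, 0.2]
grip_width: 45.1
gripper_force: 0.0
```

Emit:
drive_tool(
  motion=[
    [0, 0, 0, 0, 0, 0, 30],
    [0, 0, 0, 0, 0, 0, 25],
    [0, 0, 0, 0, 0, 0, 20],
    [0, 0, 0, 0, 0, 0, 15],
    [0, 0, 0, 0, 0, 0, 10],
    [0, 0, 0, 0, 0, 0, 5],
    [0, 0, 0, 0, 0, 0, 5],
    [0, 0, 0, 0, 0, 0, 5],
    [0, 0, 0, 0, 0, 0, 5],
    [0, 0, 0, 0, 0, 0, 5],
  ],
  newtons=40,
)

```text
time_s: 10.25
tool_pos: [575.2, -76.2, 141.1]
tool_rot: [[0.646, 0.764, -0.0], [0.764, -0.646, -0.0], [-0.0, -0.0, -1.0]]
ft_force: [-3.2, -0.5, 5.9]
grip_width: 13.4
gripper_force: 39.8
```

Run:
```python
from h import *
s=env.state();p=np.array(s["tool_pos"]);R=np.array(s["tool_rot"]);print(p,s["ft_force"],s["torque"],s["grip_width"])
# arc about pivot, tool-frame rows
P=np.array([637.3,-18.7]);a0=np.degrees(np.arctan2(R[1,0],R[0,0]))-90
print("rack angle from grip",a0)
for d in np.arange(3,37,3):
    t=np.radians(d);M=np.array([[np.cos(t),-np.sin(t)],[np.sin(t),np.cos(t)]])
    q=P+M@(p[:2]-P);print(d,np.round(R.T@np.array([*(q-p[:2]),0]),1),round(-t,3))
```

```text
[575.1645449  -76.23210329 141.1127844 ] [-3.24840999 -0.5070307   5.89733294] [0.1082723  0.455111   0.25967685] 13.43946264783725
rack angle from grip -40.20843873649317
3 [-0.4  4.4 -0. ] -0.052
6 [-0.6  8.8 -0. ] -0.105
9 [-0.6 13.3 -0. ] -0.157
12 [-0.3 17.7 -0. ] -0.209
15 [ 0.2 22.1 -0. ] -0.262
18 [ 0.9 26.5 -0. ] -0.314
21 [ 1.9 30.8 -0. ] -0.367
24 [ 3.1 35.1 -0. ] -0.419
27 [ 4.5 39.3 -0. ] -0.471
30 [ 6.1 43.4 -0. ] -0.524
33 [ 7.9 47.4 -0. ] -0.576
36 [10.  51.4 -0. ] -0.628
```

Emit:
drive_tool(
  motion=[
    [-0.4, 4.4, 0, 0, 0, -0.052, 5],
    [-0.6, 8.8, 0, 0, 0, -0.105, 5],
    [-0.6, 13.3, 0, 0, 0, -0.157, 5],
    [-0.3, 17.7, 0, 0, 0, -0.209, 5],
    [0.2, 22.1, 0, 0, 0, -0.262, 5],
    [0.9, 26.5, 0, 0, 0, -0.314, 5],
    [1.9, 30.8, 0, 0, 0, -0.367, 5],
    [3.1, 35.1, 0, 0, 0, -0.419, 5],
    [4.5, 39.3, 0, 0, 0, -0.471, 5],
    [6.1, 43.4, 0, 0, 0, -0.524, 5],
  ],
)

```text
time_s: 11.08
tool_pos: [612.6, -99.4, 141.2]
tool_rot: [[0.175, 0.985, 0.0], [0.985, -0.175, 0.001], [0.001, 0.0, -1.0]]
ft_force: [-0.6, 3.2, 3.9]
grip_width: 13.4
gripper_force: 39.7
```

Emit:
drive_tool(
  motion=[
    [0.5, 1.2, 0, 0, 0, -0.014, 5],
    [0.9, 2.3, 0, 0, 0, -0.028, 5],
    [1.4, 3.6, 0, 0, 0, -0.043, 5],
    [1.4, 3.6, 0, 0, 0, -0.043, 5],
    [1.4, 3.6, 0, 0, 0, -0.043, 5],
    [1.4, 3.6, 0, 0, 0, -0.043, 5],
    [1.4, 3.6, 0, 0, 0, -0.043, 5],
    [1.4, 3.6, 0, 0, 0, -0.043, 5],
    [1.4, 3.6, 0, 0, 0, -0.043, 5],
    [1.4, 3.6, 0, 0, 0, -0.043, 5],
  ],
)

```text
time_s: 11.92
tool_pos: [616.1, -100.1, 141.2]
tool_rot: [[0.136, 0.991, 0.001], [0.991, -0.136, -0.002], [-0.002, 0.001, -1.0]]
ft_force: [-1.5, -8.3, 3.6]
grip_width: 13.0
gripper_force: 39.6
```

Run:
```python
from h import *
s=env.state();p=np.array(s["tool_pos"]);print(p,s["ft_force"],s["torque"],s["grip_width"])
P=np.array([637.3,-18.7]);d=p[:2]-P;print("fin dir rack angle",np.degrees(np.arctan2(d[1],d[0])-np.arctan2(-84,-10)),np.hypot(*d))
goal((*p[:2],190),90)
c=snap("wrist","w3")
```

```text
[ 616.09310374 -100.10792969  141.15613052] [-1.53831856 -8.32656287  3.64703311] [-1.2075172   0.35271896  0.12924606] 12.993454609396629
fin dir rack angle -7.812158329924859 84.1248088591114
shift [ -0.1   0.  -48.8] rot [ 0.001  0.002 -0.136] t 11.9 tcp [ 616.1 -100.1  141.2] yaw 82.2 j6 -6.0 w 13.0
```

View pics/w3.png

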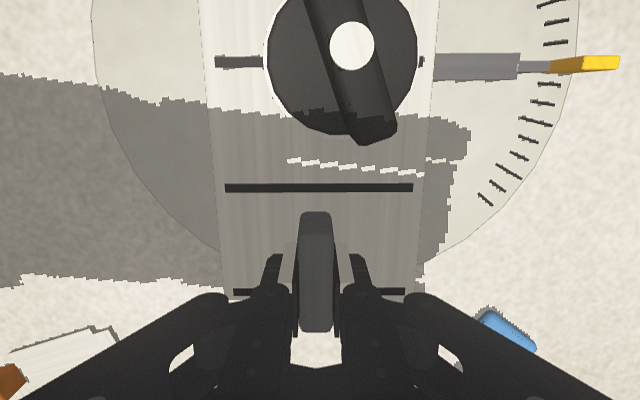

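Run:
```python
from h import *
c=load("w3");crop(c,420,30,210,80,3.8,"w3z")
```

```text
(no output)
```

View pics/w3z.png

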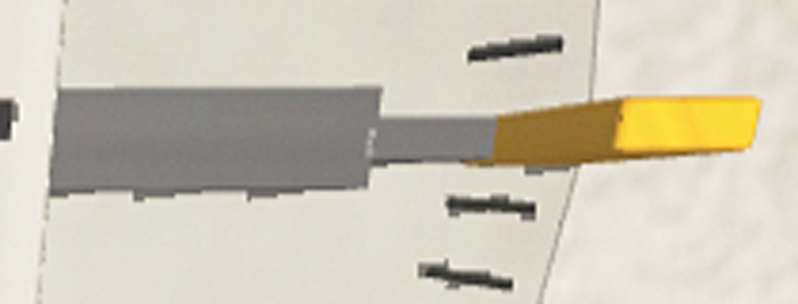

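Run:
```python
from h import *
c=load("w3");print("cam",np.array(c["world_from_camera"])[:3,3])
g=lambda x,y:(420+(x+.5)/3.8-.5,30+(y+.5)/3.8-.5)
D=ray(c,352,46,106);print("dot",D)
# black wall line centre (slot2/3 wall, rack y=0) at z 62
for u,v in[(217,61.3),(258,61.8),(422,61.8)]: print("wall",np.round(ray(c,u,v,62),2))
for z in(26,30,34,42): print("ptr",z,[np.round(ray(c,*g(*p),z),1).tolist() for p in((55,139.5),(375,137.5),(495,138.7))])
ti,to=ray(c,*g(620,125),50),ray(c,*g(756,124),50);print("tab",ti,to)
bl=ray(c,*g(466,163),20);print("tab bottom corner",bl)
for n,P in(("dot",D),("rob",np.array([637.3,-18.7]))):
    A=lambda q:np.round(np.degrees(np.arctan2(*(np.array(q)-P)[::-1])),2)
    print(n,"tab",A(ti),A(to),A((ti+to)/2),"ptr tip",[A(ray(c,*g(495,138.7),z)) for z in(26,30,34)],A(ray(c,*g(375,137.5),30)))
```

```text
cam [625.19263131 -27.5771353  210.71978776]
dot [637.11269086 -16.28940627]
wall [588.21  -9.84]
wall [604.36 -12.24]
wall [669.18 -21.14]
ptr 26 [[685.7, -22.5], [727.2, -28.0], [742.8, -30.3]]
ptr 30 [[684.4, -22.6], [725.0, -28.0], [740.2, -30.2]]
ptr 34 [[683.1, -22.7], [722.8, -27.9], [737.7, -30.1]]
ptr 42 [[680.4, -23.0], [718.4, -27.9], [732.6, -30.0]]
tab [741.50832132 -30.35141519] [756.82185938 -32.34576772]
tab bottom corner [742.86358949 -32.94886227]
dot tab -7.67 -7.64 -7.65 ptr tip [np.float64(-7.53), np.float64(-7.68), np.float64(-7.84)] -7.56
rob tab -6.38 -6.51 -6.45 ptr tip [np.float64(-6.25), np.float64(-6.37), np.float64(-6.5)] -6.02
```

Emit:
drive_tool(
  motion=[
    [0.1, 0.2, 0, 0, 0, -0.003, 5],
    [0.1, 0.45, 0, 0, 0, -0.005, 5],
    [0.1, 0.45, 0, 0, 0, -0.005, 5],
    [0.1, 0.45, 0, 0, 0, -0.005, 5],
    [0.1, 0.45, 0, 0, 0, -0.005, 40],
    [0.1, 0.45, 0, 0, 0, -0.005, 40],
    [0.1, 0.45, 0, 0, 0, -0.005, 40],
    [0.1, 0.45, 0, 0, 0, -0.005, 40],
    [0.1, 0.45, 0, 0, 0, -0.005, 40],
    [0.1, 0.45, -15, 0, 0, -0.005, 40],
  ],
)

```text
time_s: 12.8
tool_pos: [615.4, -98.4, 153.5]
tool_rot: [[0.13, 0.992, -0.004], [0.992, -0.13, 0.001], [0.001, -0.004, -1.0]]
ft_force: [0.1, 0.7, -0.5]
grip_width: 39.9
gripper_force: 0.0
```

Emit:
drive_tool(
  motion=[
    [0, 0, -35, 0, 0, 0, 60],
    [0, 0, -35, 0, 0, 0, 60],
    [0, 0, -35, 0, 0, 0, 60],
    [0, 0, -35, 0, 0, 0, 60],
    [0, 0, -35, 0, 0, 0, 60],
    [0, 0, -35, 0, 0, 0, 60],
    [0, 0, -35, 0, 0, 0, 60],
    [0, 0, -35, 0, 0, 0, 60],
    [0, 0, -35, 0, 0, 0, 60],
    [0, 0, -35, 0, 0, 0, 60],
  ],
)

```text
time_s: 13.63
tool_pos: [616.5, -98.8, 190.7]
tool_rot: [[0.13, 0.992, -0.0], [0.992, -0.13, 0.0], [-0.0, -0.0, -1.0]]
ft_force: [0.5, -0.5, 0.5]
grip_width: 60.3
gripper_force: 0.0
```

Run:
```python
from h import *
goal((637.0,-18.0,195),102)
```

```text
shift [82.8  9.8 -4.3] rot [-0.    -0.    -0.339] t 13.6 tcp [616.5 -98.8 190.7] yaw 82.6 j6 -6.0 w 60.3
```

Emit:
drive_tool(
  motion=[
    [82.8, 9.8, -4, 0, 0, -0.339, 60],
    [82.8, 9.8, -4, 0, 0, -0.339, 60],
    [82.8, 9.8, -4, 0, 0, -0.339, 60],
    [82.8, 9.8, -4, 0, 0, -0.339, 60],
    [82.8, 9.8, -4, 0, 0, -0.339, 60],
    [82.8, 9.8, -4, 0, 0, -0.339, 60],
    [82.8, 9.8, 6, 0, 0, -0.339, 60],
    [82.8, 9.8, 16, 0, 0, -0.339, 60],
    [82.8, 9.8, 26, 0, 0, -0.339, 60],
    [82.8, 9.8, 30, 0, 0, -0.339, 60],
  ],
)

```text
time_s: 14.47
tool_pos: [636.1, -18.4, 158.4]
tool_rot: [[-0.206, 0.978, -0.003], [0.978, 0.206, 0.0], [0.001, -0.003, -1.0]]
ft_force: [-0.6, 0.3, -1.0]
grip_width: 60.2
gripper_force: 0.0
```

Emit:
drive_tool(
  motion=[
    [0, 0, 5, 0, 0, 0, 60],
    [0, 0, 6, 0, 0, 0, 50],
    [0, 0, 6, 0, 0, 0, 30],
    [0, 0, 6, 0, 0, 0, 25],
    [0, 0, 6, 0, 0, 0, 15],
    [0, 0, 6, 0, 0, 0, 5],
    [0, 0, 6, 0, 0, 0, 5],
    [0, 0, 6, 0, 0, 0, 5],
    [0, 0, 6, 0, 0, 0, 5],
    [0, 0, 6, 0, 0, 0, 5],
  ],
  newtons=40,
)

```text
time_s: 15.3
tool_pos: [637.3, -18.0, 155.4]
tool_rot: [[-0.208, 0.978, 0.001], [0.978, 0.208, -0.0], [-0.0, 0.001, -1.0]]
ft_force: [-0.0, -0.3, 5.1]
grip_width: 13.4
gripper_force: 41.0
```

Run:
```python
from h import *
goal((637.2,-18.5,155),30);s=env.state();print(s["ft_force"],s["torque"])
```

```text
shift [-0.5 -0.2  0.4] rot [ 1.000e-03 -0.000e+00  1.256e+00] t 15.3 tcp [637.3 -18.  155.4] yaw 102.0 j6 -18.0 w 13.4
[-0.04452996 -0.27724014  5.08361649] [0.10159496 0.04464487 0.1026575 ]
```

Emit:
drive_tool(
  motion=[
    [0, 0, 0, 0, 0, 0.07, 5],
    [0, 0, 0, 0, 0, 0.14, 5],
    [0, 0, 0, 0, 0, 0.21, 5],
    [0, 0, 0, 0, 0, 0.28, 5],
    [0, 0, 0, 0, 0, 0.35, 5],
    [0, 0, 0, 0, 0, 0.42, 5],
    [0, 0, 0, 0, 0, 0.49, 5],
    [0, 0, 0, 0, 0, 0.56, 5],
    [0, 0, 0, 0, 0, 0.63, 5],
    [0, 0, 0, 0, 0, 0.7, 5],
  ],
)

```text
time_s: 16.13
tool_pos: [637.0, -17.9, 155.4]
tool_rot: [[0.474, 0.88, 0.0], [0.88, -0.474, 0.0], [0.0, 0.0, -1.0]]
ft_force: [-2.9, 0.4, 7.7]
grip_width: 13.5
gripper_force: 41.4
```

Emit:
drive_tool(
  motion=[
    [0, 0, 0, 0, 0, 0.07, 5],
    [0, 0, 0, 0, 0, 0.14, 5],
    [0, 0, 0, 0, 0, 0.21, 5],
    [0, 0, 0, 0, 0, 0.28, 5],
    [0, 0, 0, 0, 0, 0.35, 5],
    [0, 0, 0, 0, 0, 0.42, 5],
    [0, 0, 0, 0, 0, 0.49, 5],
    [0, 0, 0, 0, 0, 0.54, 5],
    [0, 0, 0, 0, 0, 0.56, 5],
    [0, 0, 0, 0, 0, 0.56, 5],
  ],
)

```text
time_s: 16.97
tool_pos: [636.8, -17.7, 155.4]
tool_rot: [[0.869, 0.496, -0.0], [0.496, -0.869, 0.0], [-0.0, -0.0, -1.0]]
ft_force: [-2.9, 2.1, 7.2]
grip_width: 13.3
gripper_force: 41.5
```

Run:
```python
from h import *
goal((637.2,-18.5,155),29);s=env.state();print(s["ft_force"],s["torque"])
```

```text
shift [-0.1  0.8  0.4] rot [-0.     0.     0.012] t 17.0 tcp [636.8 -17.7 155.4] yaw 29.7 j6 54.0 w 13.3
[-2.91513317  2.05686255  7.17005602] [ 0.29004758  0.58438872 -0.04162442]
```

Emit:
drive_tool(
  motion=[
    [0, 0, 0, 0, 0, 0.01, 5],
    [0, 0, 0, 0, 0, 0.02, 5],
    [0, 0, 0, 0, 0, 0.03, 5],
    [0, 0, 0, 0, 0, 0.04, 5],
    [0, 0, 0, 0, 0, 0.05, 5],
    [0, 0, 0, 0, 0, 0.06, 5],
    [0, 0, 0, 0, 0, 0.06, 5],
    [0, 0, 0, 0, 0, 0.06, 5],
    [0, 0, 0, 0, 0, 0.06, 5],
    [0, 0, 0, 0, 0, 0.06, 5],
  ],
)

```text
time_s: 17.8
tool_pos: [636.8, -17.7, 155.4]
tool_rot: [[0.895, 0.445, -0.001], [0.445, -0.895, -0.0], [-0.001, -0.0, -1.0]]
ft_force: [-3.2, 1.9, 7.9]
grip_width: 13.4
gripper_force: 45.1
```

Run:
```python
from h import *
goal((637.2,-18.5,155),25);s=env.state();print(s["ft_force"],s["torque"])
```

```text
shift [-0.   0.9  0.4] rot [-0.     0.001  0.025] t 17.8 tcp [636.8 -17.7 155.4] yaw 26.4 j6 58.0 w 13.4
[-3.17974211  1.90127096  7.89656983] [0.34541955 0.53145236 0.9119998 ]
```

Emit:
drive_tool(
  motion=[
    [0, 0, 0, 0, 0, 0, 45],
    [0, 0, 0, 0, 0, 0, 45],
    [0, 0, 0, 0, 0, 0, 45],
    [0, 0, 0, 0, 0, 0, 45],
    [0, 0, 0, 0, 0, 0, 45],
    [0, 0, -20, 0, 0, 0, 45],
    [0, 0, -60, 0, 0, 0, 45],
    [0, 0, -100, 0, 0, 0, 45],
    [0, 0, -140, 0, 0, 0, 45],
    [0, 0, -170, 0, 0, 0, 45],
  ],
)

```text
time_s: 18.63
tool_pos: [637.2, -18.0, 328.5]
tool_rot: [[0.896, 0.444, 0.003], [0.444, -0.896, -0.0], [0.002, 0.002, -1.0]]
ft_force: [-0.6, 0.8, 0.1]
grip_width: 45.2
gripper_force: 0.0
```

Run:
```python
from h import *
goal((400,-225,330),96);goal((400,-225,330),172)
```

```text
shift [-304.4   80.2   -2.1] rot [ 3.000e-03 -1.000e-03 -1.216e+00] t 18.6 tcp [637.2 -18.  328.5] yaw 26.3 j6 58.0 w 45.2
shift [-304.4   80.2   -2.1] rot [ 4.000e-03  1.000e-03 -2.542e+00] t 18.6 tcp [637.2 -18.  328.5] yaw 26.3 j6 58.0 w 45.2
```

Emit:
drive_tool(
  motion=[
    [-304, 80, 0, 0, 0, -1.216, 45],
    [-304, 80, 0, 0, 0, -1.216, 45],
    [-304, 80, 0, 0, 0, -1.216, 45],
    [-304, 80, 0, 0, 0, -1.216, 45],
    [-304, 80, 0, 0, 0, -1.216, 45],
    [-304, 80, 0, 0, 0, -1.216, 45],
    [-304, 80, 0, 0, 0, -1.216, 45],
    [-304, 80, 0, 0, 0, -1.216, 45],
    [-304, 80, 0, 0, 0, -1.216, 45],
    [-304, 80, 0, 0, 0, -1.216, 45],
  ],
)

```text
time_s: 19.47
tool_pos: [398.7, -225.8, 325.1]
tool_rot: [[-0.091, 0.996, 0.0], [0.996, 0.091, -0.0], [-0.0, 0.0, -1.0]]
ft_force: [-0.1, -1.0, 0.4]
grip_width: 45.1
gripper_force: 0.0
```

Emit:
drive_tool(
  motion=[
    [0, 0, 0, 0, 0, -1.22, 45],
    [0, 0, 0, 0, 0, -1.22, 45],
    [0, 0, 0, 0, 0, -1.22, 45],
    [0, 0, 0, 0, 0, -1.22, 45],
    [0, 0, 0, 0, 0, -1.22, 45],
    [0, 0, 0, 0, 0, -1.22, 45],
    [0, 0, 0, 0, 0, -1.22, 45],
    [0, 0, 0, 0, 0, -1.22, 45],
    [0, 0, 0, 0, 0, -1.22, 45],
    [0, 0, 0, 0, 0, -1.22, 45],
  ],
)

```text
time_s: 20.3
tool_pos: [400.0, -224.6, 324.9]
tool_rot: [[-0.967, 0.253, 0.0], [0.253, 0.967, -0.0], [-0.0, -0.0, -1.0]]
ft_force: [0.7, 0.9, -0.3]
grip_width: 44.7
gripper_force: 0.0
```

Run:
```python
from h import *
goal((400,-225,330),172)
a=snap("wrist","w4");b=snap("top","t4")
cv2.imwrite("pics/m4.png",np.vstack([np.hstack([cv2.resize(a["frame"][:,120:520],(400,400)),cv2.resize(b["frame"][90:190,285:385],(400,400),interpolation=cv2.INTER_CUBIC)]),cv2.resize(b["frame"][145:265,225:500],(440,192))[:, :440] if 0 else np.hstack([cv2.resize(b["frame"][90:270,225:495],(300,200)),np.zeros((200,500,3),np.uint8)])]))
```

```text
shift [-0.1 -0.4 -5.1] rot [-0.     0.    -0.117] t 20.3 tcp [ 400.  -224.6  324.9] yaw 165.3 j6 -110.0 w 44.7
```

View pics/m4.png

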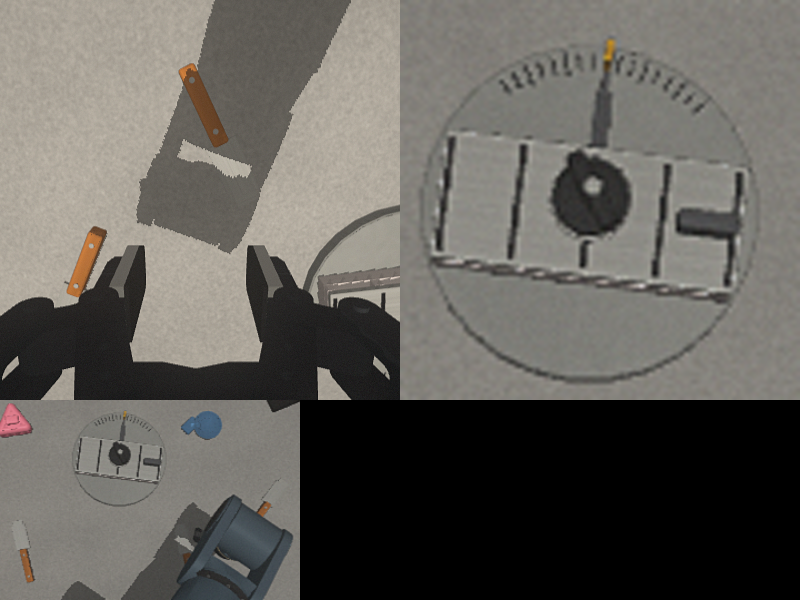

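```bash
cat >> h.py <<'E'
from scipy.optimize import minimize
def fit(c,x0,zb=0,dump=None):
    "fit turner origin x,y,yaw(deg): silhouette of handle box against brown mask near guess"
    hsv=cv2.cvtColor(c["frame"],cv2.COLOR_BGR2HSV);m=((hsv[...,0]<17)&(hsv[...,1]>95)&(hsv[...,2]>35)).astype(np.uint8)
    m=cv2.morphologyEx(m,cv2.MORPH_CLOSE,np.ones((5,5)))
    def hull(p):
        t=np.radians(p[2]);q=[]
        for x in(-60,28):
            for y in(-9,9):
                for z in(0,24): q.append(proj(c,(p[0]+x*np.cos(t)-y*np.sin(t),p[1]+x*np.sin(t)+y*np.cos(t),zb+z)))
        return cv2.convexHull(np.array(q,np.float32))
    n,l,st,ce=cv2.connectedComponentsWithStats(m)
    e=hull(x0)[:,0].mean(0);k=1+np.argmin([np.hypot(*(ce[i]-e))+(1e4 if st[i,4]<150 else 0) for i in range(1,n)])
    M=(l==k).astype(np.float32);S=4
    Mb=cv2.resize(M,None,fx=S,fy=S,interpolation=cv2.INTER_LINEAR)
    def cost(p):
        I=np.zeros_like(Mb);cv2.fillConvexPoly(I,np.round((hull(p)+.5)*S*16-8).astype(np.int32),1.,shift=4);return np.abs(I-Mb).sum()/Mb.sum()
    best=min((minimize(cost,np.array(x0)+d,method="Nelder-Mead",options=dict(initial_simplex=np.array(x0)+d+np.array([[0,0,0],[12,0,0],[0,12,0],[0,0,8]]),xatol=.05,fatol=1e-4)) for d in((0,0,0),(6,-6,4),(-6,6,-4))),key=lambda r:r.fun)
    if dump:
        f=c["frame"].copy();cv2.polylines(f,[np.round(hull(best.x)).astype(int)],1,(0,255,0),1);cv2.imwrite(f"pics/{dump}.png",f)
    print("fit",np.round(best.x,1),"cost",round(best.fun,3),"blob",st[k].tolist());return best.x
E
python3 - <<'E'
from h import *
c=load("w4")
b=ray(c,120+187,68,24),ray(c,120+222,143,24);d=b[1]-b[0];print(b,np.hypot(*d))
y=np.degrees(np.arctan2(d[1],d[0]));o=b[0]+d*60/88
fit(c,(*o,y))
b=ray(c,120+98,230,24),ray(c,120+76,292,24);print(b)
d=b[1]-b[0];fit(c,(*(b[0]+d*60/88),np.degrees(np.arctan2(d[1],d[0]))))
E
```

```text
(array([ 303.03527396, -206.9874374 ]), array([ 384.52249988, -190.5690754 ])) 83.12478931515444
fit [ 359.  -196.9   11.2] cost 0.067 blob [299, 63, 49, 84, 1490]
(array([ 444.76726197, -350.32811824]), array([ 513.93247348, -402.48480013]))
fit [ 496.6 -392.9  -38.7] cost 0.116 blob [187, 227, 39, 70, 1173]
```

Run:
```python
from h import *
goal((359,-198.3,76),191.2)
```

```text
shift [ 46.4  14.8 248.9] rot [-0.     0.    -0.457] t 20.4 tcp [ 400.  -224.6  324.9] yaw 165.0 j6 -110.0 w 45.0
```

Emit:
drive_tool(
  motion=[
    [46.4, 14.8, 150, 0, 0, -0.457, 50],
    [46.4, 14.8, 150, 0, 0, -0.457, 50],
    [46.4, 14.8, 150, 0, 0, -0.457, 50],
    [46.4, 14.8, 150, 0, 0, -0.457, 50],
    [46.4, 14.8, 150, 0, 0, -0.457, 50],
    [46.4, 14.8, 150, 0, 0, -0.457, 50],
    [46.4, 14.8, 180, 0, 0, -0.457, 50],
    [46.4, 14.8, 200, 0, 0, -0.457, 50],
    [46.4, 14.8, 200, 0, 0, -0.457, 50],
    [46.4, 14.8, 200, 0, 0, -0.457, 50],
  ],
)

```text
time_s: 21.23
tool_pos: [360.2, -199.0, 126.3]
tool_rot: [[-0.982, -0.19, 0.001], [-0.19, 0.982, -0.001], [-0.001, -0.001, -1.0]]
ft_force: [-1.0, -0.9, 0.5]
grip_width: 50.3
gripper_force: 0.0
```

Run:
```python
from h import *
c=snap("wrist","w5");fit(c,(359,-197,11.2),dump="w5f");goal((359,-198.3,76),191.2)
```

```text
fit [ 358.8 -197.    11. ] cost 0.099 blob [301, 117, 36, 163, 5302]
shift [ 1.3  1.1 50.7] rot [-0.002  0.002 -0.004] t 21.3 tcp [ 360.4 -199.1  126.7] yaw -169.0 j6 -136.0 w 50.2
```

Emit:
drive_tool(
  motion=[
    [1.3, 1, 10, 0, 0, 0, 45],
    [1.3, 1, 20, 0, 0, 0, 45],
    [1.3, 1, 30, 0, 0, 0, 45],
    [1.3, 1, 40, 0, 0, 0, 45],
    [1.3, 1, 47, 0, 0, 0, 45],
    [1.3, 1, 50, 0, 0, 0, 45],
    [1.3, 1, 50.5, 0, 0, 0, 45],
    [1.3, 1, 50.5, 0, 0, 0, 45],
    [1.3, 1, 50.5, 0, 0, 0, 40],
    [1.3, 1, 50.5, 0, 0, 0, 35],
  ],
)

```text
time_s: 22.12
tool_pos: [357.9, -197.7, 74.9]
tool_rot: [[-0.981, -0.193, 0.001], [-0.193, 0.981, -0.001], [-0.001, -0.001, -1.0]]
ft_force: [-0.4, 0.4, -0.5]
grip_width: 35.1
gripper_force: 0.0
```

Emit:
drive_tool(
  motion=[
    [0, 0, 0, 0, 0, 0, 25],
    [0, 0, 0, 0, 0, 0, 20],
    [0, 0, 0, 0, 0, 0, 15],
    [0, 0, 0, 0, 0, 0, 10],
    [0, 0, 0, 0, 0, 0, 10],
    [0, 0, 0, 0, 0, 0, 10],
    [0, 0, 0, 0, 0, 0, 10],
    [0, 0, 0, 0, 0, 0, 10],
    [0, 0, 0, 0, 0, 0, 10],
    [0, 0, 0, 0, 0, 0, 10],
  ],
  newtons=80,
)

```text
time_s: 22.95
tool_pos: [357.8, -197.6, 74.8]
tool_rot: [[-0.981, -0.193, 0.0], [-0.193, 0.981, -0.0], [-0.0, -0.0, -1.0]]
ft_force: [-2.0, 0.1, 9.3]
grip_width: 16.5
gripper_force: 78.1
```

```bash
cat >> h.py <<'E'
PV=np.array([637.1,-18.2]);AN=-7.5
def slot(x,y):
    t=np.radians(AN);return PV+np.array([[np.cos(t),-np.sin(t)],[np.sin(t),np.cos(t)]])@(x,y)
E
python3 - <<'E'
from h import *
q=slot(-178,-26);print(q,env.state()["gripper_force"]);goal((*q,170),172.5)
E
```

```text
[457.22913368 -20.74390418] 78.08946132659912
shift [-131.7  154.4  -95.2] rot [-0.     0.     0.325] t 22.9 tcp [ 357.8 -197.6   74.8] yaw -168.9 j6 -137.0 w 16.5
```

Emit:
drive_tool(
  motion=[
    [0, 0, -10, 0, 0, 0, 10],
    [0, 0, -25, 0, 0, 0, 10],
    [0, 0, -45, 0, 0, 0, 10],
    [0, 0, -65, 0, 0, 0, 10],
    [0, 0, -85, 0, 0, 0, 10],
    [0, 0, -95, 0, 0, 0, 10],
    [0, 0, -95, 0, 0, 0, 10],
    [0, 0, -95, 0, 0, 0, 10],
    [0, 0, -95, 0, 0, 0, 10],
    [0, 0, -95, 0, 0, 0, 10],
  ],
)

```text
time_s: 23.78
tool_pos: [357.3, -197.3, 168.5]
tool_rot: [[-0.981, -0.193, -0.001], [-0.193, 0.981, 0.001], [0.001, 0.001, -1.0]]
ft_force: [0.3, -0.3, -2.1]
grip_width: 16.6
gripper_force: 78.3
```

Emit:
drive_tool(
  motion=[
    [-20, 20, 0, 0, 0, 0.05, 10],
    [-40, 45, 0, 0, 0, 0.1, 10],
    [-60, 70, 0, 0, 0, 0.15, 10],
    [-80, 95, 0, 0, 0, 0.2, 10],
    [-100, 118, 0, 0, 0, 0.25, 10],
    [-120, 140, 0, 0, 0, 0.3, 10],
    [-131.7, 154.4, 0, 0, 0, 0.325, 10],
    [-131.7, 154.4, 0, 0, 0, 0.325, 10],
    [-131.7, 154.4, 0, 0, 0, 0.325, 10],
    [-131.7, 154.4, 0, 0, 0, 0.325, 10],
  ],
)

```text
time_s: 24.62
tool_pos: [456.5, -20.9, 168.7]
tool_rot: [[-0.992, 0.13, -0.002], [0.13, 0.992, 0.0], [0.002, -0.0, -1.0]]
ft_force: [0.1, 0.3, -1.3]
grip_width: 16.7
gripper_force: 78.5
```

Run:
```python
from h import *
q=slot(-178,-26);goal((*q,120.5),172.5)
s=env.state();print(s["ft_force"],s["torque"],s["gripper_force"])
c=snap("wrist","w6");f=c["frame"].copy()
for x,y,z in[(-55,-47,62),(-55,-5,62),(-55,-47,42),(-55,-5,42),(-55,-109,62),(-55,109,62),(38,109,62)]:
    u=proj(c,(*slot(x,y),z));cv2.drawMarker(f,tuple(int(v) for v in np.round(u)),(0,0,255),0,9,1)
cv2.imwrite("pics/w6b.png",cv2.resize(f,(800,500)))
```

```text
shift [-0.8  0.2 48.2] rot [-0.    -0.002  0.001] t 24.6 tcp [456.5 -20.9 168.7] yaw 172.5 j6 -91.0 w 16.7
[ 0.12733884  0.31660942 -1.25839369] [ 0.03650492  0.11495087 -0.02140626] 78.51833939552307
```

View pics/w6b.png

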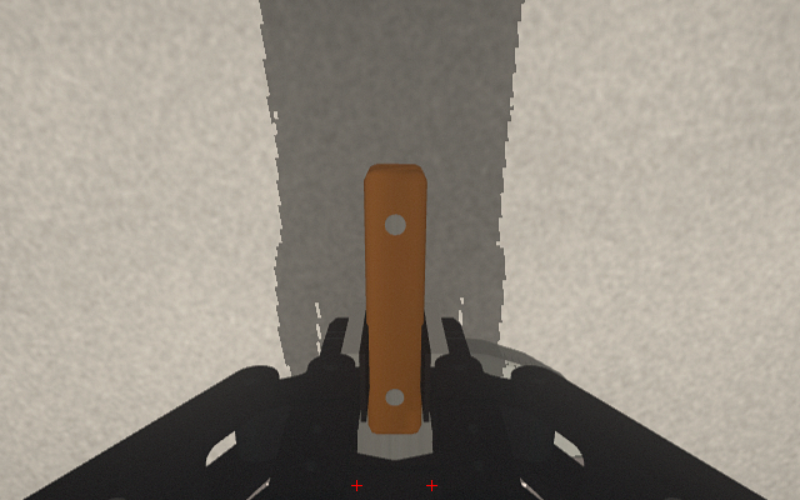

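Emit:
drive_tool(
  motion=[
    [-0.8, 0.2, 12, 0, 0, 0, 10],
    [-0.8, 0.2, 24, 0, 0, 0, 10],
    [-0.8, 0.2, 36, 0, 0, 0, 10],
    [-0.8, 0.2, 45, 0, 0, 0, 10],
    [-0.8, 0.2, 48, 0, 0, 0, 10],
    [-0.8, 0.2, 48, 0, 0, 0, 10],
    [-0.8, 0.2, 48, 0, 0, 0, 10],
    [-0.8, 0.2, 48, 0, 0, 0, 10],
    [-0.8, 0.2, 48, 0, 0, 0, 10],
    [-0.8, 0.2, 48, 0, 0, 0, 10],
  ],
)

```text
time_s: 25.5
tool_pos: [458.1, -20.5, 121.8]
tool_rot: [[-0.991, 0.13, 0.001], [0.13, 0.991, -0.0], [-0.001, -0.0, -1.0]]
ft_force: [0.9, -0.3, -1.5]
grip_width: 16.0
gripper_force: 78.5
```

Emit:
drive_tool(
  motion=[
    [-4, 0, 0, 0, 0, 0, 10],
    [-8, 0, 0, 0, 0, 0, 10],
    [-12, 0, 0, 0, 0, 0, 10],
    [-16, 0, 0, 0, 0, 0, 10],
    [-20, 0, 0, 0, 0, 0, 10],
    [-24, 0, 0, 0, 0, 0, 10],
    [-28, 0, 0, 0, 0, 0, 10],
    [-32, 0, 0, 0, 0, 0, 10],
    [-36, 0, 0, 0, 0, 0, 10],
    [-36, 0, 0, 0, 0, 0, 10],
  ],
)

```text
time_s: 26.33
tool_pos: [494.3, -25.3, 121.4]
tool_rot: [[-0.991, 0.13, 0.001], [0.13, 0.991, -0.0], [-0.001, -0.0, -1.0]]
ft_force: [0.3, 0.4, -1.6]
grip_width: 16.2
gripper_force: 78.5
```

Run:
```python
from h import *
goal((*slot(-83,-26),120.5),172.5)
s=env.state();print(s["ft_force"],s["torque"])
a=snap("wrist","w7");b=snap("scene","s7")
f=b["frame"].copy()
cv2.imwrite("pics/m7.png",np.vstack([cv2.resize(f[200:340,230:430],(800,560),interpolation=cv2.INTER_CUBIC)]))
```

```text
shift [-57.6  -0.3   1. ] rot [-0.     0.001  0.   ] t 26.3 tcp [494.3 -25.3 121.4] yaw 172.5 j6 -91.0 w 16.2
[ 0.3358646   0.35628289 -1.62490797] [-0.03698498  0.02643687  0.06224428]
```

View pics/m7.png

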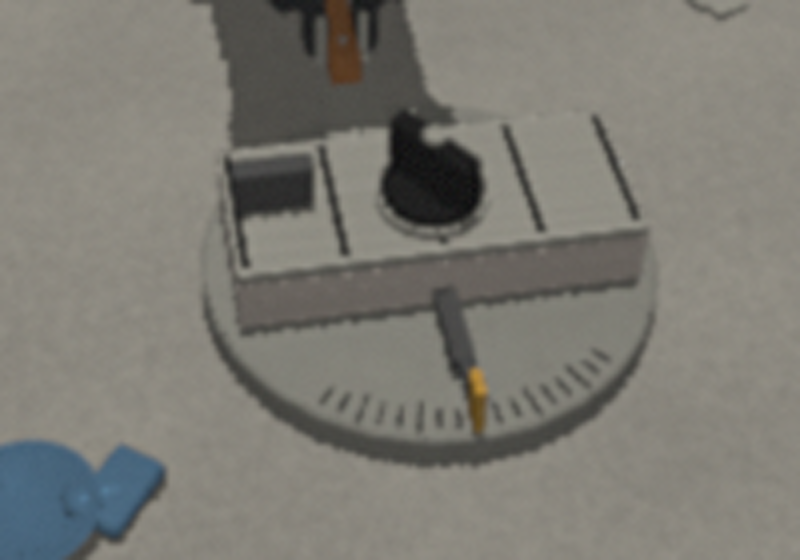

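Emit:
drive_tool(
  motion=[
    [-5, 0, 0.4, 0, 0, 0, 10],
    [-10, -0.2, 0.8, 0, 0, 0, 10],
    [-15, -0.2, 0.8, 0, 0, 0, 10],
    [-20, -0.2, 0.8, 0, 0, 0, 10],
    [-25, -0.2, 0.8, 0, 0, 0, 10],
    [-30, -0.2, 0.8, 0, 0, 0, 10],
    [-35, -0.2, 0.8, 0, 0, 0, 10],
    [-40, -0.2, 0.8, 0, 0, 0, 10],
    [-45, -0.2, 0.8, 0, 0, 0, 10],
    [-50, -0.2, 0.8, 0, 0, 0, 10],
  ],
)

```text
time_s: 27.27
tool_pos: [543.6, -32.0, 120.6]
tool_rot: [[-0.991, 0.13, -0.0], [0.13, 0.991, 0.0], [0.0, -0.0, -1.0]]
ft_force: [0.2, -0.6, -1.5]
grip_width: 16.4
gripper_force: 78.5
```

Emit:
drive_tool(
  motion=[
    [-1, 0, 0, 0, 0, 0, 10],
    [-2, 0, 0, 0, 0, 0, 10],
    [-3, 0, 0, 0, 0, 0, 10],
    [-4, 0, 0, 0, 0, 0, 10],
    [-5, 0, 0, 0, 0, 0, 10],
    [-5.5, 0, 0, 0, 0, 0, 10],
    [-6, 0, 0, 0, 0, 0, 10],
    [-6.5, 0, 0, 0, 0, 0, 10],
    [-7, 0, 0, 0, 0, 0, 10],
    [-7, 0, 0, 0, 0, 0, 10],
  ],
)

```text
time_s: 28.1
tool_pos: [549.9, -32.8, 120.5]
tool_rot: [[-0.991, 0.13, -0.001], [0.13, 0.991, 0.0], [0.001, -0.0, -1.0]]
ft_force: [-2.1, -0.3, -0.2]
grip_width: 16.4
gripper_force: 78.6
```

Emit:
drive_tool(
  motion=[
    [-0.3, 0, 0, 0, 0, 0, 10],
    [-0.6, 0, 0, 0, 0, 0, 10],
    [-0.9, 0, 0, 0, 0, 0, 10],
    [-1.2, 0, 0, 0, 0, 0, 10],
    [-1.5, 0, 0, 0, 0, 0, 10],
    [-1.5, 0, 0, 0, 0, 0, 10],
    [-1.5, 0, 0, 0, 0, 0, 10],
    [-1.5, 0, 0, 0, 0, 0, 10],
    [-1.5, 0, 0, 0, 0, 0, 10],
    [-1.5, 0, 0, 0, 0, 0, 10],
  ],
)

```text
time_s: 28.93
tool_pos: [550.2, -32.8, 120.2]
tool_rot: [[-0.991, 0.13, -0.004], [0.13, 0.991, 0.0], [0.004, -0.0, -1.0]]
ft_force: [-9.4, 0.4, 2.0]
grip_width: 16.3
gripper_force: 79.2
```

Run:
```python
from h import *
goal((*slot(-83,-26),120.5),172.5)
s=env.state();print(s["ft_force"],s["torque"])
```

```text
shift [-1.3 -0.1 -0.3] rot [-0.    -0.004  0.   ] t 28.9 tcp [550.2 -32.8 120.2] yaw 172.5 j6 -91.0 w 16.3
[-9.39382721  0.40858304  1.99163967] [0.0975534  1.40715481 0.01626449]
```

Emit:
drive_tool(
  motion=[
    [0, 0, 0.8, 0, 0, 0, 10],
    [0, 0, 1.6, 0, 0, 0, 10],
    [0, 0, 2.4, 0, 0, 0, 10],
    [0, 0, 2.9, 0, 0, 0, 10],
    [0, 0, 2.9, 0, 0, 0, 30],
    [0, 0, 2.9, 0, 0, 0, 30],
    [0, 0, 2.9, 0, 0, 0, 30],
    [0, 0, 2.9, 0, 0, 0, 30],
    [0, 0, 2.9, 0, 0, 0, 30],
    [0, 0, 2.9, 0, 0, 0, 30],
  ],
)

```text
time_s: 29.77
tool_pos: [551.7, -33.1, 117.8]
tool_rot: [[-0.991, 0.13, 0.0], [0.13, 0.991, -0.0], [-0.0, -0.0, -1.0]]
ft_force: [-0.2, 1.4, 0.6]
grip_width: 30.0
gripper_force: 0.0
```

Emit:
drive_tool(
  motion=[
    [0, 0, -10, 0, 0, 0, 30],
    [0, 0, -20, 0, 0, 0, 30],
    [0, 0, -35, 0, 0, 0, 30],
    [0, 0, -60, 0, 0, 0, 30],
    [0, 0, -90, 0, 0, 0, 30],
    [0, 0, -120, 0, 0, 0, 30],
    [0, 0, -150, 0, 0, 0, 30],
    [0, 0, -180, 0, 0, 0, 30],
    [0, 0, -180, 0, 0, 0, 30],
    [0, 0, -180, 0, 0, 0, 30],
  ],
)

```text
time_s: 30.6
tool_pos: [551.9, -33.0, 300.2]
tool_rot: [[-0.991, 0.13, 0.004], [0.13, 0.991, -0.001], [-0.004, -0.0, -1.0]]
ft_force: [0.1, 0.1, -1.1]
grip_width: 30.3
gripper_force: 0.0
```

Run:
```python
from h import *
a=snap("wrist","w8");x=fit(a,(*slot(-83,-26),-7.5),zb=42,dump="w8f");print("want",slot(-83,-26))
b=snap("scene","s8")
cv2.imwrite("pics/m8.png",np.hstack([cv2.resize(cv2.imread("pics/w8f.png")[:,140:520],(420,442)),cv2.resize(b["frame"][190:340,240:370],(380,442),interpolation=cv2.INTER_CUBIC)]))
goal((474.4-39,-375,330),149)
c=snap("top","t8")
```

```text
fit [550.6 -32.   -7.7] cost 0.095 blob [306, 107, 21, 99, 1911]
want [551.41639551 -33.14389244]
shift [  70.2 -354.2  -32.4] rot [-0.   -0.    0.41] t 30.7 tcp [551.1 -33.  297.5] yaw 172.5 j6 -91.0 w 29.7
```

View pics/m8.png

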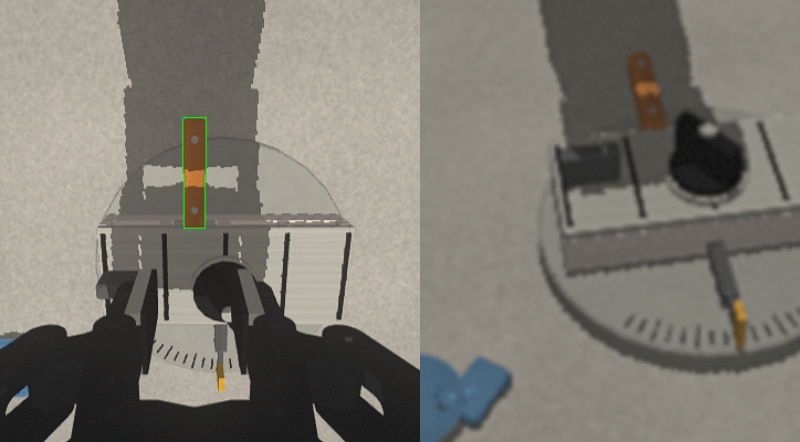

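Run:
```python
from h import *
t=load("t8")
c1=fit(t,(481,-380,-34));fit(t,(355,222,15))
goal((c1[0],c1[1],300),c1[2]+180)
```

```text
fit [ 495.9 -394.7  -39.4] cost 0.194 blob [446, 182, 23, 26, 203]
fit [371.1 229.4  13.8] cost 0.255 blob [243, 224, 12, 30, 185]
shift [   7.5 -365.9   -3. ] rot [-0.    -0.001  0.557] t 30.8 tcp [551.1 -32.9 297. ] yaw 172.5 j6 -91.0 w 29.9
```

Emit:
drive_tool(
  motion=[
    [7, -366, 0, 0, 0, 0.55, 50],
    [7, -366, 0, 0, 0, 0.55, 50],
    [7, -366, 0, 0, 0, 0.55, 50],
    [7, -366, 0, 0, 0, 0.55, 50],
    [7, -366, 0, 0, 0, 0.55, 50],
    [7, -366, 0, 0, 0, 0.55, 50],
    [7, -366, 0, 0, 0, 0.55, 50],
    [7, -366, 0, 0, 0, 0.55, 50],
    [7, -366, 0, 0, 0, 0.55, 50],
    [7, -366, 0, 0, 0, 0.55, 50],
  ],
)

```text
time_s: 31.58
tool_pos: [495.0, -400.0, 295.9]
tool_rot: [[-0.774, 0.633, -0.002], [0.633, 0.774, 0.0], [0.001, -0.001, -1.0]]
ft_force: [0.7, 0.6, -0.8]
grip_width: 50.1
gripper_force: 0.0
```

Emit:
drive_tool(
  motion=[
    [0, 0, 40, 0, 0, 0, 50],
    [0, 0, 80, 0, 0, 0, 50],
    [0, 0, 120, 0, 0, 0, 50],
    [0, 0, 150, 0, 0, 0, 50],
    [0, 0, 160, 0, 0, 0, 50],
    [0, 0, 160, 0, 0, 0, 50],
    [0, 0, 160, 0, 0, 0, 50],
    [0, 0, 160, 0, 0, 0, 50],
    [0, 0, 160, 0, 0, 0, 50],
    [0, 0, 160, 0, 0, 0, 50],
  ],
)

```text
time_s: 32.42
tool_pos: [497.4, -395.4, 139.4]
tool_rot: [[-0.777, 0.629, 0.002], [0.629, 0.777, -0.002], [-0.003, -0.0, -1.0]]
ft_force: [0.2, 1.0, -0.2]
grip_width: 50.1
gripper_force: 0.0
```

Run:
```python
from h import *
c=snap("wrist","w9");x=fit(c,(496,-393.5,-39),dump="w9f");goal((x[0],x[1]-1.5,75),x[2]+180)
```

```text
fit [ 495.2 -392.8  -38.3] cost 0.107 blob [299, 113, 34, 153, 4641]
shift [ 2.3 -0.5 64. ] rot [-0.     0.002 -0.013] t 32.5 tcp [ 497.3 -395.3  139. ] yaw 141.0 j6 -94.0 w 50.0
```

Emit:
drive_tool(
  motion=[
    [2.3, -0.3, 12, 0, 0, -0.013, 45],
    [2.3, -0.3, 24, 0, 0, -0.013, 45],
    [2.3, -0.3, 36, 0, 0, -0.013, 45],
    [2.3, -0.3, 48, 0, 0, -0.013, 45],
    [2.3, -0.3, 58, 0, 0, -0.013, 45],
    [2.3, -0.3, 62, 0, 0, -0.013, 45],
    [2.3, -0.3, 63.5, 0, 0, -0.013, 45],
    [2.3, -0.3, 63.5, 0, 0, -0.013, 45],
    [2.3, -0.3, 63.5, 0, 0, -0.013, 40],
    [2.3, -0.3, 63.5, 0, 0, -0.013, 35],
  ],
)

```text
time_s: 33.3
tool_pos: [495.2, -394.0, 74.8]
tool_rot: [[-0.785, 0.619, 0.001], [0.619, 0.785, -0.001], [-0.001, -0.0, -1.0]]
ft_force: [0.4, 0.3, -0.1]
grip_width: 34.9
gripper_force: 0.0
```

Emit:
drive_tool(
  motion=[
    [0, 0, 0, 0, 0, 0, 25],
    [0, 0, 0, 0, 0, 0, 20],
    [0, 0, 0, 0, 0, 0, 15],
    [0, 0, 0, 0, 0, 0, 10],
    [0, 0, 0, 0, 0, 0, 10],
    [0, 0, 0, 0, 0, 0, 10],
    [0, 0, 0, 0, 0, 0, 10],
    [0, 0, 0, 0, 0, 0, 10],
    [0, 0, 0, 0, 0, 0, 10],
    [0, 0, 0, 0, 0, 0, 10],
  ],
  newtons=80,
)

```text
time_s: 34.13
tool_pos: [495.2, -394.0, 74.9]
tool_rot: [[-0.785, 0.619, 0.001], [0.619, 0.785, -0.001], [-0.001, -0.0, -1.0]]
ft_force: [-0.2, -0.1, 6.2]
grip_width: 16.2
gripper_force: 78.2
```

Emit:
drive_tool(
  motion=[
    [0, 0, -10, 0, 0, 0, 10],
    [0, 0, -25, 0, 0, 0, 10],
    [0, 0, -45, 0, 0, 0, 10],
    [0, 0, -65, 0, 0, 0, 10],
    [0, 0, -85, 0, 0, 0, 10],
    [0, 0, -95, 0, 0, 0, 10],
    [0, 0, -95, 0, 0, 0, 10],
    [0, 0, -95, 0, 0, 0, 10],
    [0, 0, -95, 0, 0, 0, 10],
    [0, 0, -95, 0, 0, 0, 10],
  ],
)

```text
time_s: 34.97
tool_pos: [494.5, -393.4, 167.9]
tool_rot: [[-0.785, 0.619, -0.002], [0.619, 0.785, 0.001], [0.002, 0.0, -1.0]]
ft_force: [-0.6, -0.3, -1.4]
grip_width: 16.2
gripper_force: 78.1
```

Run:
```python
from h import *
q=slot(-178,-78);print(q);goal((*q,168.5),172.5)
```

```text
[450.44177168 -72.29903697]
shift [233.4 224.8  -0. ] rot [ 0.001 -0.002 -0.537] t 35.0 tcp [ 494.5 -393.4  167.9] yaw 141.7 j6 -94.0 w 16.2
```

Emit:
drive_tool(
  motion=[
    [12, 11, 0, 0, 0, -0.03, 10],
    [35, 34, 0, 0, 0, -0.08, 10],
    [65, 62, 0, 0, 0, -0.14, 10],
    [95, 92, 0, 0, 0, -0.21, 10],
    [125, 120, 0, 0, 0, -0.28, 10],
    [155, 149, 0, 0, 0, -0.35, 10],
    [185, 178, 0, 0, 0, -0.42, 10],
    [210, 202, 0, 0, 0, -0.48, 10],
    [226, 218, 0, 0, 0, -0.52, 10],
    [233.4, 224.8, 0, 0, 0, -0.537, 10],
  ],
)

```text
time_s: 35.8
tool_pos: [449.9, -70.2, 168.6]
tool_rot: [[-0.992, 0.126, -0.002], [0.126, 0.992, 0.001], [0.002, 0.0, -1.0]]
ft_force: [0.6, -0.7, -0.0]
grip_width: 16.7
gripper_force: 78.2
```

Emit:
drive_tool(
  motion=[
    [0, 0, 0, 0, 0, 0, 10],
    [0, 0, 10, 0, 0, 0, 10],
    [0, 0, 20, 0, 0, 0, 10],
    [0, 0, 30, 0, 0, 0, 10],
    [0, 0, 40, 0, 0, 0, 10],
    [0, 0, 47, 0, 0, 0, 10],
    [0, 0, 47, 0, 0, 0, 10],
    [0, 0, 47, 0, 0, 0, 10],
    [0, 0, 47, 0, 0, 0, 10],
    [0, 0, 47, 0, 0, 0, 10],
  ],
)

```text
time_s: 36.63
tool_pos: [451.1, -72.8, 122.6]
tool_rot: [[-0.991, 0.13, 0.001], [0.13, 0.991, -0.0], [-0.001, -0.0, -1.0]]
ft_force: [-0.0, 0.6, -0.7]
grip_width: 16.3
gripper_force: 78.2
```

Run:
```python
from h import *
q=slot(-178,-78);goal((*q,120.4),172.5)
c=snap("wrist","w10");x=fit(c,(*q,-7.5),zb=46);s=env.state();print(s["gripper_force"],s["torque"])
```

```text
shift [0.7 0.4 2.2] rot [-0.     0.001  0.   ] t 36.6 tcp [451.1 -72.8 122.6] yaw 172.5 j6 -98.0 w 16.3
fit [451.6 -72.   -7.3] cost 0.097 blob [290, 129, 51, 217, 9518]
78.22955846786499 [-0.02603765  0.00461206 -0.00901204]
```

Emit:
drive_tool(
  motion=[
    [-2, 0.4, 1, 0, 0, 0, 10],
    [-6, 0.4, 2, 0, 0, 0, 10],
    [-10, 0.4, 2, 0, 0, 0, 10],
    [-14, 0.4, 2, 0, 0, 0, 10],
    [-18, 0.4, 2, 0, 0, 0, 10],
    [-22, 0.4, 2, 0, 0, 0, 10],
    [-26, 0.4, 2, 0, 0, 0, 10],
    [-30, 0.4, 2, 0, 0, 0, 10],
    [-35, 0.4, 2, 0, 0, 0, 10],
    [-40, 0.4, 2, 0, 0, 0, 10],
  ],
)

```text
time_s: 37.52
tool_pos: [491.0, -77.6, 120.2]
tool_rot: [[-0.991, 0.13, -0.0], [0.13, 0.991, -0.0], [0.0, -0.0, -1.0]]
ft_force: [-0.9, 0.6, -2.3]
grip_width: 16.6
gripper_force: 78.2
```

Run:
```python
from h import *
goal((*slot(-83,-78),120.4),172.5);s=env.state();print(s["ft_force"],s["torque"],s["gripper_force"])
```

```text
shift [-54.1  -0.   -0.2] rot [-0. -0.  0.] t 37.5 tcp [491.  -77.6 120.2] yaw 172.5 j6 -97.0 w 16.6
[-0.89122731  0.62291422 -2.32759091] [0.01766045 0.0744379  0.01899746] 78.22928309440613
```

Emit:
drive_tool(
  motion=[
    [-5, 0, 0, 0, 0, 0, 10],
    [-10, 0, 0, 0, 0, 0, 10],
    [-15, 0, 0, 0, 0, 0, 10],
    [-20, 0, 0, 0, 0, 0, 10],
    [-25, 0, 0, 0, 0, 0, 10],
    [-30, 0, 0, 0, 0, 0, 10],
    [-35, 0, 0, 0, 0, 0, 10],
    [-40, 0, 0, 0, 0, 0, 10],
    [-45, 0, 0, 0, 0, 0, 10],
    [-48, 0, 0, 0, 0, 0, 10],
  ],
)

```text
time_s: 38.35
tool_pos: [538.8, -83.9, 120.2]
tool_rot: [[-0.991, 0.13, 0.0], [0.13, 0.991, -0.0], [-0.0, -0.0, -1.0]]
ft_force: [-0.6, 0.3, -1.7]
grip_width: 16.7
gripper_force: 78.2
```

Emit:
drive_tool(
  motion=[
    [-1, 0, 0, 0, 0, 0, 10],
    [-2, 0, 0, 0, 0, 0, 10],
    [-3, 0, 0, 0, 0, 0, 10],
    [-4, 0, 0, 0, 0, 0, 10],
    [-4.5, 0, 0, 0, 0, 0, 10],
    [-5, 0, 0, 0, 0, 0, 10],
    [-5.5, 0, 0, 0, 0, 0, 10],
    [-6, 0, 0, 0, 0, 0, 10],
    [-6, 0, 0, 0, 0, 0, 10],
    [-6, 0, 0, 0, 0, 0, 10],
  ],
)

```text
time_s: 39.18
tool_pos: [544.0, -84.6, 120.2]
tool_rot: [[-0.991, 0.13, -0.0], [0.13, 0.991, 0.0], [0.0, -0.0, -1.0]]
ft_force: [-0.7, 0.3, -1.7]
grip_width: 16.1
gripper_force: 78.2
```

Emit:
drive_tool(
  motion=[
    [-0.3, 0, 0, 0, 0, 0, 10],
    [-0.6, 0, 0, 0, 0, 0, 10],
    [-0.9, 0, 0, 0, 0, 0, 10],
    [-1.2, 0, 0, 0, 0, 0, 10],
    [-1.5, 0, 0, 0, 0, 0, 10],
    [-1.5, 0, 0, 0, 0, 0, 10],
    [-1.5, 0, 0, 0, 0, 0, 10],
    [-1.5, 0, 0, 0, 0, 0, 10],
    [-1.5, 0, 0, 0, 0, 0, 10],
    [-1.5, 0, 0, 0, 0, 0, 10],
  ],
)

```text
time_s: 40.02
tool_pos: [544.6, -84.8, 119.9]
tool_rot: [[-0.991, 0.13, -0.003], [0.13, 0.991, 0.0], [0.003, -0.0, -1.0]]
ft_force: [-7.5, -0.1, 2.5]
grip_width: 16.3
gripper_force: 78.6
```

Contact with the front (−7.5 N). Lower, release and retreat.

Emit:
drive_tool(
  motion=[
    [0, 0, 0.8, 0, 0, 0, 10],
    [0, 0, 1.6, 0, 0, 0, 10],
    [0, 0, 2.4, 0, 0, 0, 10],
    [0, 0, 2.7, 0, 0, 0, 10],
    [0, 0, 2.7, 0, 0, 0, 30],
    [0, 0, 2.7, 0, 0, 0, 30],
    [0, 0, 2.7, 0, 0, 0, 30],
    [0, 0, 2.7, 0, 0, 0, 30],
    [0, 0, 2.7, 0, 0, 0, 30],
    [0, 0, 2.7, 0, 0, 0, 30],
  ],
)

```text
time_s: 40.85
tool_pos: [545.7, -84.8, 117.6]
tool_rot: [[-0.991, 0.13, 0.0], [0.13, 0.991, -0.0], [-0.0, -0.0, -1.0]]
ft_force: [-0.2, -0.0, -0.2]
grip_width: 29.5
gripper_force: 0.0
```

Emit:
drive_tool(
  motion=[
    [0, 0, -10, 0, 0, 0, 30],
    [0, 0, -20, 0, 0, 0, 30],
    [0, 0, -35, 0, 0, 0, 30],
    [0, 0, -60, 0, 0, 0, 30],
    [0, 0, -90, 0, 0, 0, 30],
    [0, 0, -120, 0, 0, 0, 30],
    [0, 0, -150, 0, 0, 0, 30],
    [0, 0, -180, 0, 0, 0, 30],
    [0, 0, -180, 0, 0, 0, 30],
    [0, 0, -180, 0, 0, 0, 30],
  ],
)

```text
time_s: 41.68
tool_pos: [545.9, -84.8, 300.0]
tool_rot: [[-0.991, 0.13, 0.004], [0.13, 0.991, -0.001], [-0.004, -0.0, -1.0]]
ft_force: [-0.7, -0.5, -0.9]
grip_width: 30.0
gripper_force: 0.0
```

Run:
```python
from h import *
a=snap("wrist","w11");fit(a,(*slot(-83,-78),-7.5),zb=42);print("want",slot(-83,-78));fit(a,(*slot(-83,-26),-7.5),zb=42)
t=snap("top","t11");c1=fit(t,(371,229,14));goal((c1[0],c1[1],300),c1[2]+180)
```

```text
fit [544.7 -83.3  -8. ] cost 0.109 blob [307, 107, 21, 98, 1882]
want [544.62903351 -84.69902523]
fit [550.3 -31.9  -7.3] cost 0.128 blob [361, 106, 27, 99, 2159]
fit [371.1 229.8  13.8] cost 0.249 blob [243, 224, 12, 30, 186]
shift [213.5 289.1  -2.6] rot [ 0.    -0.    -0.371] t 41.8 tcp [545.2 -84.7 297.3] yaw 172.5 j6 -96.0 w 29.6
```

Emit:
drive_tool(
  motion=[
    [213, 289, 0, 0, 0, -0.371, 50],
    [213, 289, 0, 0, 0, -0.371, 50],
    [213, 289, 0, 0, 0, -0.371, 50],
    [213, 289, 0, 0, 0, -0.371, 50],
    [213, 289, 0, 0, 0, -0.371, 50],
    [213, 289, 0, 0, 0, -0.371, 50],
    [213, 289, 0, 0, 0, -0.371, 50],
    [213, 289, 0, 0, 0, -0.371, 50],
    [213, 289, 0, 0, 0, -0.371, 50],
    [213, 289, 0, 0, 0, -0.371, 50],
  ],
)

```text
time_s: 42.62
tool_pos: [369.6, 232.2, 296.6]
tool_rot: [[-0.97, -0.242, -0.002], [-0.242, 0.97, -0.0], [0.002, 0.0, -1.0]]
ft_force: [0.6, -0.9, -0.3]
grip_width: 50.5
gripper_force: 0.0
```

Emit:
drive_tool(
  motion=[
    [0, 0, 40, 0, 0, 0, 50],
    [0, 0, 80, 0, 0, 0, 50],
    [0, 0, 120, 0, 0, 0, 50],
    [0, 0, 150, 0, 0, 0, 50],
    [0, 0, 160, 0, 0, 0, 50],
    [0, 0, 160, 0, 0, 0, 50],
    [0, 0, 160, 0, 0, 0, 50],
    [0, 0, 160, 0, 0, 0, 50],
    [0, 0, 160, 0, 0, 0, 50],
    [0, 0, 160, 0, 0, 0, 50],
  ],
)

```text
time_s: 43.45
tool_pos: [372.6, 229.8, 138.8]
tool_rot: [[-0.971, -0.238, 0.002], [-0.238, 0.971, 0.001], [-0.002, 0.0, -1.0]]
ft_force: [0.5, -1.2, 0.3]
grip_width: 50.1
gripper_force: 0.0
```

Run:
```python
from h import *
c=snap("wrist","w12");x=fit(c,(371,229.5,14),dump="w12f");goal((x[0],x[1]-1,75),x[2]+180)
```

```text
fit [371.3 229.7  13.5] cost 0.099 blob [298, 114, 34, 154, 4696]
shift [ 1.5 -0.8 63.5] rot [0.    0.002 0.004] t 43.5 tcp [372.5 229.7 138.5] yaw -166.2 j6 -78.0 w 50.4
```

Emit:
drive_tool(
  motion=[
    [1.5, -0.5, 12, 0, 0, 0.004, 45],
    [1.5, -0.5, 24, 0, 0, 0.004, 45],
    [1.5, -0.5, 36, 0, 0, 0.004, 45],
    [1.5, -0.5, 48, 0, 0, 0.004, 45],
    [1.5, -0.5, 58, 0, 0, 0.004, 45],
    [1.5, -0.5, 62, 0, 0, 0.004, 45],
    [1.5, -0.5, 63.5, 0, 0, 0.004, 45],
    [1.5, -0.5, 63.5, 0, 0, 0.004, 45],
    [1.5, -0.5, 63.5, 0, 0, 0.004, 40],
    [1.5, -0.5, 63.5, 0, 0, 0.004, 35],
  ],
)

```text
time_s: 44.33
tool_pos: [371.0, 228.8, 74.5]
tool_rot: [[-0.972, -0.234, 0.001], [-0.234, 0.972, 0.0], [-0.001, 0.0, -1.0]]
ft_force: [-0.0, 0.5, 0.3]
grip_width: 35.3
gripper_force: 0.0
```

Emit:
drive_tool(
  motion=[
    [0, 0, 0, 0, 0, 0, 25],
    [0, 0, 0, 0, 0, 0, 20],
    [0, 0, 0, 0, 0, 0, 15],
    [0, 0, 0, 0, 0, 0, 10],
    [0, 0, 0, 0, 0, 0, 10],
    [0, 0, 0, 0, 0, 0, 10],
    [0, 0, 0, 0, 0, 0, 10],
    [0, 0, 0, 0, 0, 0, 10],
    [0, 0, 0, 0, 0, 0, 10],
    [0, 0, 0, 0, 0, 0, 10],
  ],
  newtons=80,
)

```text
time_s: 45.17
tool_pos: [370.8, 228.7, 74.5]
tool_rot: [[-0.972, -0.234, 0.0], [-0.234, 0.972, 0.0], [-0.0, 0.0, -1.0]]
ft_force: [-1.9, -0.6, 9.7]
grip_width: 16.3
gripper_force: 77.9
```

Emit:
drive_tool(
  motion=[
    [0, 0, -10, 0, 0, 0, 10],
    [0, 0, -25, 0, 0, 0, 10],
    [0, 0, -45, 0, 0, 0, 10],
    [0, 0, -65, 0, 0, 0, 10],
    [0, 0, -85, 0, 0, 0, 10],
    [0, 0, -95, 0, 0, 0, 10],
    [0, 0, -95, 0, 0, 0, 10],
    [0, 0, -95, 0, 0, 0, 10],
    [0, 0, -95, 0, 0, 0, 10],
    [0, 0, -95, 0, 0, 0, 10],
  ],
)

```text
time_s: 46.0
tool_pos: [370.3, 228.5, 168.2]
tool_rot: [[-0.972, -0.234, -0.001], [-0.234, 0.972, -0.001], [0.002, -0.0, -1.0]]
ft_force: [-0.0, -0.4, -2.7]
grip_width: 16.1
gripper_force: 78.3
```

Run:
```python
from h import *
q=slot(-178,78);print(q);goal((*q,168.5),172.5)
```

```text
[470.80385767  82.3663614 ]
shift [ -63.5 -165.6   -0.3] rot [-0.001 -0.002  0.367] t 46.0 tcp [370.3 228.5 168.2] yaw -166.5 j6 -78.0 w 16.1
```

Emit:
drive_tool(
  motion=[
    [-4, -10, 0, 0, 0, 0.02, 10],
    [-10, -26, 0, 0, 0, 0.06, 10],
    [-18, -46, 0, 0, 0, 0.1, 10],
    [-26, -68, 0, 0, 0, 0.15, 10],
    [-34, -90, 0, 0, 0, 0.2, 10],
    [-43, -112, 0, 0, 0, 0.25, 10],
    [-51, -134, 0, 0, 0, 0.3, 10],
    [-58, -152, 0, 0, 0, 0.34, 10],
    [-63.5, -165.6, 0, 0, 0, 0.367, 10],
    [-63.5, -165.6, 0, 0, 0, 0.367, 10],
  ],
)

```text
time_s: 46.83
tool_pos: [472.5, 80.2, 168.5]
tool_rot: [[-0.991, 0.135, 0.0], [0.135, 0.991, -0.0], [-0.0, -0.0, -1.0]]
ft_force: [-0.0, 0.3, -1.0]
grip_width: 16.8
gripper_force: 78.4
```

Emit:
drive_tool(
  motion=[
    [0, 0, 0, 0, 0, 0, 10],
    [0, 0, 10, 0, 0, 0, 10],
    [0, 0, 20, 0, 0, 0, 10],
    [0, 0, 30, 0, 0, 0, 10],
    [0, 0, 40, 0, 0, 0, 10],
    [0, 0, 47, 0, 0, 0, 10],
    [0, 0, 48, 0, 0, 0, 10],
    [0, 0, 48, 0, 0, 0, 10],
    [0, 0, 48, 0, 0, 0, 10],
    [0, 0, 48, 0, 0, 0, 10],
  ],
)

```text
time_s: 47.67
tool_pos: [471.5, 82.6, 121.4]
tool_rot: [[-0.991, 0.13, 0.001], [0.13, 0.991, 0.0], [-0.001, 0.0, -1.0]]
ft_force: [-0.5, -0.2, -1.5]
grip_width: 16.4
gripper_force: 78.4
```

Run:
```python
from h import *
q=slot(-178,78);goal((*q,120),172.5)
c=snap("wrist","w13");x=fit(c,(*q,-7.5),zb=46);s=env.state();print(s["gripper_force"],s["torque"])
```

```text
shift [ 0.6 -0.3  1.4] rot [0.    0.001 0.   ] t 47.7 tcp [471.5  82.6 121.4] yaw 172.5 j6 -78.0 w 16.4
fit [472.   83.3  -7.5] cost 0.112 blob [291, 129, 50, 217, 9540]
78.39926362037659 [0.01598116 0.09327476 0.00300163]
```

Emit:
drive_tool(
  motion=[
    [-2, -0.3, 1, 0, 0, 0, 10],
    [-6, -0.3, 1.2, 0, 0, 0, 10],
    [-10, -0.3, 1.2, 0, 0, 0, 10],
    [-14, -0.3, 1.2, 0, 0, 0, 10],
    [-18, -0.3, 1.2, 0, 0, 0, 10],
    [-22, -0.3, 1.2, 0, 0, 0, 10],
    [-26, -0.3, 1.2, 0, 0, 0, 10],
    [-30, -0.3, 1.2, 0, 0, 0, 10],
    [-35, -0.3, 1.2, 0, 0, 0, 10],
    [-40, -0.3, 1.2, 0, 0, 0, 10],
  ],
)

```text
time_s: 48.55
tool_pos: [511.3, 77.0, 119.8]
tool_rot: [[-0.991, 0.13, -0.0], [0.13, 0.991, -0.0], [0.0, -0.0, -1.0]]
ft_force: [-0.3, -0.6, -1.4]
grip_width: 16.1
gripper_force: 78.4
```

Run:
```python
from h import *
goal((*slot(-83,78),120),172.5);s=env.state();print(s["ft_force"],s["torque"],s["gripper_force"])
```

```text
shift [-54.1   0.   -0.2] rot [-0. -0.  0.] t 48.5 tcp [511.3  77.  119.8] yaw 172.5 j6 -79.0 w 16.1
[-0.2811614  -0.59115534 -1.43196959] [-0.02288488  0.01194461 -0.029797  ] 78.39839458465576
```

Emit:
drive_tool(
  motion=[
    [-5, 0, 0, 0, 0, 0, 10],
    [-10, 0, 0, 0, 0, 0, 10],
    [-15, 0, 0, 0, 0, 0, 10],
    [-20, 0, 0, 0, 0, 0, 10],
    [-25, 0, 0, 0, 0, 0, 10],
    [-30, 0, 0, 0, 0, 0, 10],
    [-35, 0, 0, 0, 0, 0, 10],
    [-40, 0, 0, 0, 0, 0, 10],
    [-45, 0, 0, 0, 0, 0, 10],
    [-48, 0, 0, 0, 0, 0, 10],
  ],
)

```text
time_s: 49.38
tool_pos: [559.1, 70.7, 119.8]
tool_rot: [[-0.991, 0.13, 0.0], [0.13, 0.991, -0.0], [-0.0, 0.0, -1.0]]
ft_force: [0.2, 0.2, -1.0]
grip_width: 16.4
gripper_force: 78.4
```

Emit:
drive_tool(
  motion=[
    [-1, 0, 0, 0, 0, 0, 10],
    [-2, 0, 0, 0, 0, 0, 10],
    [-3, 0, 0, 0, 0, 0, 10],
    [-4, 0, 0, 0, 0, 0, 10],
    [-4.5, 0, 0, 0, 0, 0, 10],
    [-5, 0, 0, 0, 0, 0, 10],
    [-5.5, 0, 0, 0, 0, 0, 10],
    [-6, 0, 0, 0, 0, 0, 10],
    [-6, 0, 0, 0, 0, 0, 10],
    [-6, 0, 0, 0, 0, 0, 10],
  ],
)

```text
time_s: 50.22
tool_pos: [564.2, 70.1, 119.8]
tool_rot: [[-0.991, 0.13, -0.0], [0.13, 0.991, 0.0], [0.0, -0.0, -1.0]]
ft_force: [-1.1, 0.7, -0.4]
grip_width: 16.6
gripper_force: 78.4
```

Emit:
drive_tool(
  motion=[
    [-0.3, 0, 0, 0, 0, 0, 10],
    [-0.6, 0, 0, 0, 0, 0, 10],
    [-0.9, 0, 0, 0, 0, 0, 10],
    [-1.2, 0, 0, 0, 0, 0, 10],
    [-1.5, 0, 0, 0, 0, 0, 10],
    [-1.5, 0, 0, 0, 0, 0, 10],
    [-1.5, 0, 0, 0, 0, 0, 10],
    [-1.5, 0, 0, 0, 0, 0, 10],
    [-1.5, 0, 0, 0, 0, 0, 10],
    [-1.5, 0, 0, 0, 0, 0, 10],
  ],
)

```text
time_s: 51.05
tool_pos: [564.9, 70.1, 119.5]
tool_rot: [[-0.991, 0.13, -0.003], [0.13, 0.991, 0.0], [0.003, -0.0, -1.0]]
ft_force: [-7.1, 2.0, 1.6]
grip_width: 16.4
gripper_force: 78.8
```

Emit:
drive_tool(
  motion=[
    [0, 0, 0.8, 0, 0, 0, 10],
    [0, 0, 1.6, 0, 0, 0, 10],
    [0, 0, 2.4, 0, 0, 0, 10],
    [0, 0, 2.7, 0, 0, 0, 10],
    [0, 0, 2.7, 0, 0, 0, 30],
    [0, 0, 2.7, 0, 0, 0, 30],
    [0, 0, 2.7, 0, 0, 0, 30],
    [0, 0, 2.7, 0, 0, 0, 30],
    [0, 0, 2.7, 0, 0, 0, 30],
    [0, 0, 2.7, 0, 0, 0, 30],
  ],
)

```text
time_s: 51.88
tool_pos: [566.0, 69.7, 117.2]
tool_rot: [[-0.991, 0.13, 0.0], [0.13, 0.991, -0.0], [-0.0, 0.0, -1.0]]
ft_force: [-0.1, 0.2, -0.7]
grip_width: 29.8
gripper_force: 0.0
```

Emit:
drive_tool(
  motion=[
    [0, 0, -10, 0, 0, 0, 30],
    [0, 0, -20, 0, 0, 0, 30],
    [0, 0, -35, 0, 0, 0, 30],
    [0, 0, -60, 0, 0, 0, 30],
    [0, 0, -90, 0, 0, 0, 30],
    [0, 0, -120, 0, 0, 0, 30],
    [0, 0, -150, 0, 0, 0, 30],
    [0, 0, -180, 0, 0, 0, 30],
    [0, 0, -210, 0, 0, 0, 30],
    [0, 0, -210, 0, 0, 0, 30],
  ],
)

```text
time_s: 52.72
tool_pos: [567.2, 69.9, 334.4]
tool_rot: [[-0.991, 0.13, 0.01], [0.13, 0.991, 0.0], [-0.01, 0.002, -1.0]]
ft_force: [0.8, 0.3, 0.4]
grip_width: 30.2
gripper_force: 0.0
```

Emit:
drive_tool(
  motion=[
    [-35, -45, 0, 0, 0, 0, 80],
    [-50, -80, 0, 0, 0, 0, 80],
    [-60, -90, 0, 0, 0, 0, 80],
    [-60, -90, 0, 0, 0, 0, 80],
    [-60, -90, 0, 0, 0, 0, 80],
    [-60, -90, 0, 0, 0, 0, 80],
    [-60, -90, 0, 0, 0, 0, 80],
    [-60, -90, 0, 0, 0, 0, 80],
    [-60, -90, 0, 0, 0, 0, 80],
    [-60, -90, 0, 0, 0, 0, 80],
  ],
)

```text
time_s: 53.55
tool_pos: [613.5, -26.7, 327.3]
tool_rot: [[-0.992, 0.13, 0.0], [0.13, 0.992, 0.0], [-0.0, 0.0, -1.0]]
ft_force: [-0.3, -0.7, -0.4]
grip_width: 80.0
gripper_force: 0.0
```

Run:
```python
from h import *
a=snap("wrist","w14");s=snap("scene","s14")
for y in(-78,-26,78): fit(a,(*slot(-83,y),-7.5),zb=42);print("want",slot(-83,y))
cv2.imwrite("pics/m14.png",np.hstack([cv2.resize(a["frame"][:,100:540],(440,400)),cv2.resize(s["frame"][100:340,230:446],(360,400))]))
```

```text
fit [545.  -82.8  -7.9] cost 0.13 blob [232, 38, 27, 100, 2180]
want [544.62903351 -84.69902523]
fit [550.8 -31.6  -7.8] cost 0.083 blob [290, 37, 21, 101, 1956]
want [551.41639551 -33.14389244]
fit [565.   69.6  -7.3] cost 0.144 blob [396, 38, 30, 100, 2299]
want [564.9911195   69.96637314]
```

View pics/m14.png

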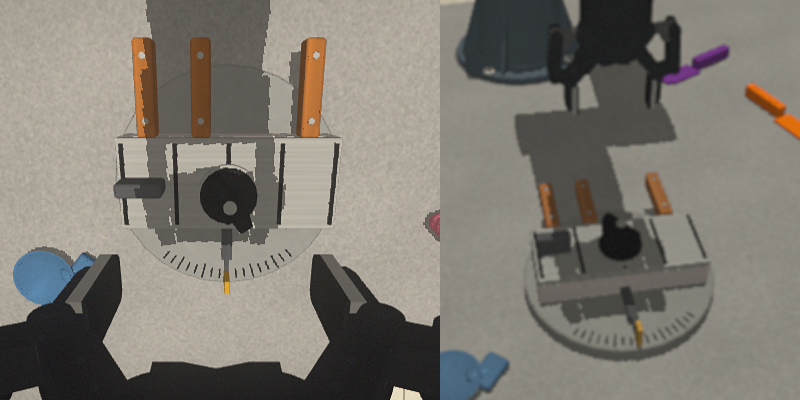

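Run:
```python
from h import *
for n,f in(("t11",load("t11")["frame"]),("t4",load("t4")["frame"]),("t",snap("top","t15")["frame"])):
    h=cv2.cvtColor(f,cv2.COLOR_BGR2HSV);m=((h[...,0]<17)&(h[...,1]>95)&(h[...,2]>35)).astype(np.uint8)
    k,l,s,c=cv2.connectedComponentsWithStats(m)
    print(n,[(c[i].round().astype(int).tolist(),int(s[i,4]),f[l==i].mean(0).round().astype(int).tolist()) for i in range(1,k) if s[i,4]>60])
```

```text
t11 [([177, 172], 518, [6, 96, 209]), ([194, 238], 567, [11, 98, 205]), ([249, 239], 177, [49, 88, 139])]
t4 [([177, 172], 519, [6, 96, 209]), ([462, 188], 84, [48, 82, 128]), ([194, 238], 565, [11, 99, 205]), ([249, 239], 178, [50, 88, 138])]
t [([301, 171], 164, [48, 86, 136]), ([177, 172], 518, [6, 96, 210]), ([194, 238], 565, [10, 99, 206])]
```

```bash
python3 -c "
from cell import env
print(env.job_done())"
```

```text
the job is handed in; nothing more can be done
None
```

The job is handed in at about 54 s; no verdict was shown. The rack points at the brass tab, the knob is tight against its end stop, the three turners I found are fully in slots 1, 2 and 4, and the press, soy dish and look-alikes were not touched.

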